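Lift the split retaining ring out of a trolley wheel's hub

ROBOT

A 6-joint arm with a two-finger parallel gripper is mounted at the origin on the work surface. World frame = base frame: x ahead of the robot, y to its left, z up, the work surface at z = 0. Lengths are in m, angles in rad, forces in N, time in s.
With the tool pointing down it reaches from about 0.25 to 0.725 m from the base axis. Payload 4 kg.
Tool frame: the origin (TCP) lies at the centre of the arm's flange, where the gripper is bolted on; the fingertips stand tip_extent ahead of it and the grasp point (between the pads) lies 155 mm ahead of it (tip_extent is the distance from the TCP to the fingertips, in m); z points along the fingers, y is the direction in which the jaws open and shut (so a half turn about z gives the same grasp; the last joint's range is limited). The gripper opens to 85 mm and grips with 20 to 120 N. Pads are 22 mm wide; open, the fingers measure 114 mm over their backs; the gripper's body (76 mm by 85 mm) begins 54 mm behind the grasp point. The pads swing forward as they close: fully open they stand 13 mm farther back than shut.
Start: joints at [-1.276, 0.241, 0.005, 1.335, 0, 1.571], TCP at [0.145, -0.478, 0.405] pointing down, gripper open.
Joint ranges: [-2.72, 2.72], [-1.05, 1.87], [-1.09, 1.28], [-1.99, 2.15], [-1.42, 1.44], [-3.14, 3.14]. Speed limits (rad/s): [2.79, 2.79, 3.14, 3.14, 3.14, 3.14].

INTERFACE

Orientations are given as a unit quaternion [x, y, z, w].
In Python, from bench import * gives the robot as it stands.
- The arm moves only by the tool step_arm, never from a script. Its argument "increments" is a list of rows, each a list of 5 numbers: the finger opening in m, from 0 to 0.0854, then the shift along the tool's x, y, z in m, then the turn about the tool's z in degrees. In form: [[claw, tx, ty, tz, spin], ...]. A call has 1 to 8 rows; each row is the pose to reach, as a shift and turn from the pose commanded when the call began, along the tool's axes at that moment; what a row does not reach only later rows make up. A row lasts 1/12 s, in which the tool goes at most 41.7 mm and 7.16 degrees, less where a joint would pass 70% of its speed; a pose out of reach is approached as far as the arm can. A call with a gripper value outside its range is refused whole. The fingers move at their own pace and stop on an object; the grip force is fixed at half the most. Time passes only in rows, so rows that repeat a pose let the fingers close. It gives the time, the measured TCP pose, the force and the opening at its end, in the units of the state.
- read_state(): the state, without advancing time (a new reading comes with each control period).
- get_image(name): name is "scene" or "top"; returns (picture, depth): 384x512x3 uint8, red, green, blue; 384x512 float32, m along the optical axis (not along the pixel's ray), 0 where there is no reading.
- get_calibration(name): a dict with "fx", "fy", "cx", "cy" (pixels), "R" (3x3) and "t" (3): a world point X has camera coordinates R X + t. Camera axes: x right, y down, z forward; pixel columns grow to the right and rows downward; lengths in m; the calibration is good to about 2 mm. A picture is of the moment at which its call begins. get_calibration takes no time and is no camera call.
- close_job(): hands the job in, once; it reports no verdict.
Trained networks look in the newest picture that a camera, given by its name, has taken for a name from the list of things; names that differ only in an ending like _2 or _b are one class to them, and where a whole thing is asked for, a point or a joint stands for the part that bears it (a point fixed in the world has none). Each returns a list of dicts, best first, with "p" (0 to 1); they miss things now and then, are a little off and sometimes report something else, mostly with a low value. They report only what shows in the picture. A call takes as long as a camera call. They do not tell look-alikes from the thing itself.
- boxes_of(camera, target): "bbox" ([left, top, right, bottom] in pixels, round what is visible of it).
- tip_of(camera, target): "location" ([column, row] in pixels: a listed point, or the origin of a listed thing).
The state is a dict: "time_s": time; "joint_positions": joint angles; "dq": joint speeds; "joint_torque": joint torques, N m; "eef_pos": TCP position; "tcp_rot": TCP orientation; "contact_force": force on the tool from outside, world axes, zero at the start; "torque": the same for the moment, N m; "grip_width": finger opening in m.
Only numpy, scipy, OpenCV 4.12 (cv2) and the standard library are available. Lean on these libraries where they do the work, as an engineer would, in place of code of your own. Each camera call takes 0.05 s, during which the arm holds its last target.

TASK

Take the hook pick from its block, get its tip under the end of the split retaining ring that shows in the hub's removal slot, and work the ring gently up out of its groove and off to one side, so that it lies loose and flat on the top of the wheel, beside the bore. Do not lean on the bearing, do not wrench the ring or let it spring off the wheel, leave the other things on the table alone, and put the pick back in its block.

Things in the scene. Friction and masses are not known exactly. Their poses are not given: they have to be found in the camera images.
- wheel: trolley wheel lying flat and fast on the table: 200 mm across, black tyre, flat blue disc (radius 34 to 80 mm) flush with the grey metal hub in its middle. Origin on its axis at the table; z up, x towards the removal slot of the hub
- hub_face (a point): centre of the hub's top face, on the wheel's axis, 50 mm above the table (axes as the wheel: z up, x towards the slot). Bore 47 mm across, its mouth at this height; the blue disc is level with it, the tyre's crown 2 mm higher. The ring's groove has its middle 5.5 mm below this face, is 2.5 mm deep and bevelled above, so that a ring end pulled straight up slides inward and out
- slot (a point): removal slot of the hub: this point is the middle of its mouth, in the bore wall at the hub's face, 23.5 mm from the wheel's axis. The slot is a notch in the bore wall, 45 degrees (18 mm) wide, open at the top, reaching out to 30.5 mm from the axis, its floor 12.7 mm below the face. Under the ring a sealed bearing fills the bore; its flat face (black seal) lies 10.1 to 11.2 mm below the hub's face, 2.9 to 3.9 mm under the ring: it differs, so feel for it
- ring: split retaining ring of round yellow spring wire 3.5 mm thick, 52 mm outside, gap 50 degrees (20 mm), 17 g, seated in the bore groove. Origin at the circle's centre (on the wheel's axis when seated), z across its plane, x to the middle of the gap. Pulling an end out of the groove takes about 4 to 8 N; it then stays up on the tip
- ring_end_a (a point): centre of the wire at the ring's end that lies in the removal slot, 24 mm from the wheel's axis, 3 to 7 degrees anticlockwise (seen from above) of the slot's middle. From this end the wire runs on anticlockwise; clockwise of it is the gap, and the slot is free there for 9 mm or more
- ring_end_b (a point): centre of the wire at the ring's other end, in the groove outside the slot
- ring_back (a point): centre of the wire half-way round the ring, opposite the gap. With end a held above the hub's face, the rest follows as the tip is run round under the wire, away from the gap: after 70 to 80 degrees it comes free and hangs on the hook or lies round its shank. Lowered to the disc, it is left lying by turning the tip sideways out from under the wire
- pick: hook pick, 70 to 120 g. Origin at the heel, the lowest point of its bend (centre of the wire); z up along shank and handle, x the way the tip points. Tip: 2.4 mm round wire, 11 mm long, rising 15 degrees from the heel. Shank 3.2 mm round up to 30 mm above the heel, then 6 mm round up to the handle at 70 mm. It starts upright in its block, the handle's foot on the block's top and the heel 12 mm above the table
- pick_handle (a point): middle of the pick's orange handle, a 22 x 22 mm square bar 60 mm long (flats across x and y), 100 mm above the heel; same axes as the pick
- pick_tip (a point): end of the hook's tip, 10.6 mm out along x and 2.8 mm above the heel
- block_slot (a point): centre of the pocket's mouth on top of the wooden pick block (85 x 70 mm, 82 mm high, fast on the table). The pocket is 34 mm long along x, 14 mm wide along y, 78 mm deep. The pick stands in it with its heel 5.5 mm to the -x side of this point and its tip towards +x; the middle of the handle is then 30 mm above this point
- dust_cap: bystander: round steel dust cap, 58 mm across, 15 mm high; origin at its underside
- new_bearing: bystander: loose new bearing, 47 mm across, 14 mm high; origin at its underside
- film_box: bystander: dark film box with a red sleeve, 105 x 187 x 26 mm; origin at its underside
- screwdriver: bystander: red screwdriver lying on the table; origin at its underside, x towards its tip
Things that resemble listed ones, but are neither listed nor needed, are in the scene too. Leave any green or pink look-alike of the pick alone.

How it is judged:
By the outcome, as a careful person would: the job done as asked, in the order asked, and still so for the second after the job is handed in, with the robot touching nothing.
It also fails if it takes over 72 s, if anything falls off the work surface, if the arm or the gripper's body presses on something with over 40 N, if the wrist force passes 120 N, or if a joint passes its speed limit or range.

## Working session

There is one attempt and no reset: what is moved stays moved. The work goes in short steps, Python scripts to look and compute and a tool call to move; the robot and the scene stay as the last step left them, time stands still between calls to the robot, and variables do not carry over. Pictures are saved under pics/ and viewed, and the job is handed in when it is done.

Besides the shell and the picture viewer there is one more tool, called after "Request:" as name(argument=value, ...) on one line, values as JSON. step_arm: Moves the arm, as the interface text tells. Its arguments: {"type":"object","properties":{"increments":{"type":"array"}},"required":["increments"]}

```bash
ls; mkdir -p pics
cat > h.py <<'E'
from bench import *
import numpy as np, cv2
def save(img,name,crop=None,scale=1):
    if crop is not None: l,t,r,b=crop; img=img[t:b,l:r]
    img=cv2.resize(img,None,fx=scale,fy=scale,interpolation=cv2.INTER_CUBIC)
    cv2.imwrite('pics/'+name,img[:,:,::-1])
def back(cam,u,v,z=None,depth=None):
    c=get_calibration(cam);R=np.array(c['R']);t=np.array(c['t'])
    d=np.array([(u-c['cx'])/c['fx'],(v-c['cy'])/c['fy'],1.0])
    o=-R.T@t; w=R.T@d
    if z is not None: return o+w*(z-o[2])/w[2]
    return o+w*depth
def proj(cam,X):
    c=get_calibration(cam);p=np.array(c['R'])@np.array(X)+np.array(c['t'])
    return c['fx']*p[0]/p[2]+c['cx'],c['fy']*p[1]/p[2]+c['cy']
E
python3 - <<'E'
from h import *
for n in ('scene','top'):
    im,d=get_image(n); save(im,n+'0.png',scale=1.5); np.save('/tmp/'+n+'0.npy',im); np.save('/tmp/'+n+'0d.npy',d)
    c=get_calibration(n); R=np.array(c['R']);print(n,c['fx'],-R.T@np.array(c['t']),R[2])
for n,t in (('top','wheel'),('top','hub_face'),('top','slot'),('top','ring_end_a'),('top','ring_end_b'),('top','ring_back'),('top','pick'),('top','pick_handle'),('top','block_slot'),('scene','pick'),('scene','pick_handle'),('scene','block_slot'),('scene','hub_face'),('scene','slot'),('scene','ring_end_a')):
    r=tip_of(n,t); print(n,t,[(round(x['p'],2),np.round(x['location'],1).tolist()) for x in r[:4]])
print(read_state())
E
```

```text
pics
scene 448.4154732255229 [ 1.10986439 -0.28901625  0.88525885] [-0.57057674  0.29708068 -0.76562736]
top 382.0011274918998 [0.35828416 0.02167149 1.02087955] [ 0.19516198 -0.01532652 -0.98065126]
top wheel [(0.97, [238.7, 207.2])]
top hub_face [(0.78, [239.1, 202.6])]
top slot [(0.62, [245.6, 200.8])]
top ring_end_a [(0.57, [246.5, 204.9])]
top ring_end_b [(0.57, [246.5, 204.9])]
top ring_back [(0.47, [230.0, 202.3])]
top pick [(0.69, [362.6, 213.9]), (0.68, [338.9, 214.5]), (0.64, [391.2, 189.0]), (0.57, [320.7, 200.5])]
top pick_handle [(0.72, [361.8, 171.3]), (0.7, [321.2, 196.4]), (0.63, [402.4, 182.2]), (0.61, [377.7, 212.5])]
top block_slot [(0.69, [362.8, 170.0])]
scene pick [(0.94, [115.7, 289.4]), (0.79, [162.3, 248.1]), (0.72, [138.7, 258.3]), (0.55, [190.8, 251.9])]
scene pick_handle [(0.89, [133.4, 231.5]), (0.83, [155.1, 224.6]), (0.81, [102.9, 269.2]), (0.76, [187.0, 224.9])]
scene block_slot [(0.73, [154.7, 270.8]), (0.25, [282.5, 205.6])]
scene hub_face [(0.72, [274.9, 205.3])]
scene slot [(0.96, [263.0, 211.4]), (0.26, [159.2, 285.5])]
scene ring_end_a []
{'time_s': 0.85, 'joint_positions': array([-1.27601260e+00,  2.40579211e-01,  5.00505813e-03,  1.33522792e+00,
       -9.59286192e-06,  1.57077661e+00]), 'dq': array([ 0.00012874,  0.00019636,  0.00099567,  0.00020939, -0.00054519,
       -0.00045639]), 'joint_torque': array([-1.07579042e-03, -3.72180855e+01,  2.52685958e+01,  1.02935130e-03,
       -2.00770701e-04,  1.79686516e-06]), 'eef_pos': array([ 0.14526289, -0.47842504,  0.40471879]), 'tcp_rot': array([ 9.89156021e-01,  1.46868531e-01, -5.16631081e-06, -2.13737501e-06]), 'contact_force': array([ 0.15311178, -0.09343745, -0.5781497 ]), 'torque': array([-1.03736643e-05,  2.13885113e-03, -1.39232754e-04]), 'grip_width': 0.08544365221941934}
```

View pics/scene0.png

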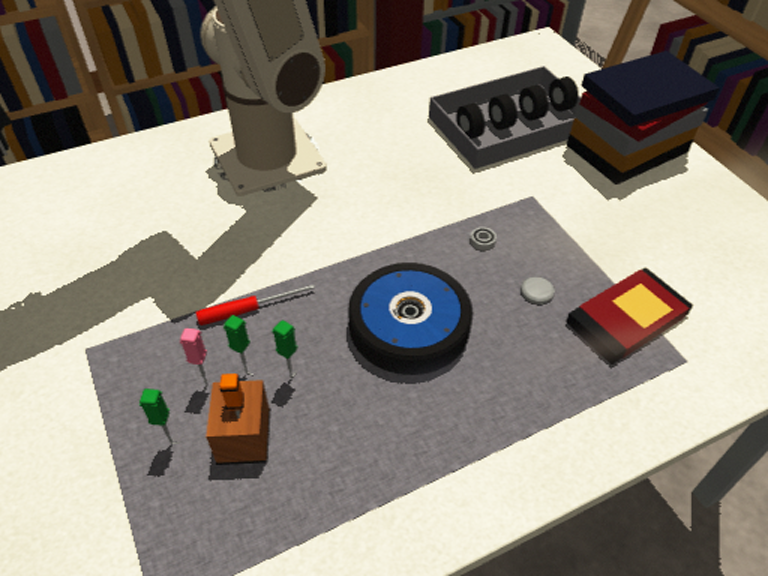

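View pics/top0.png

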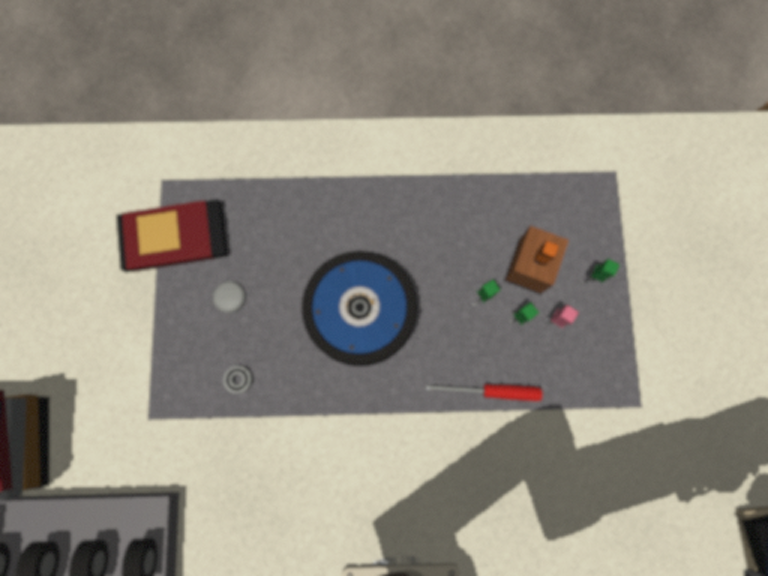

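Run:
```python
from h import *
s=np.load('/tmp/scene0.npy');t=np.load('/tmp/top0.npy')
save(t,'tw.png',(205,170,275,240),8); save(t,'tp.png',(300,140,420,230),6)
save(s,'sw.png',(220,170,330,250),7); save(s,'sp.png',(80,190,220,310),5)
```

```text
(no output)
```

View pics/tw.png

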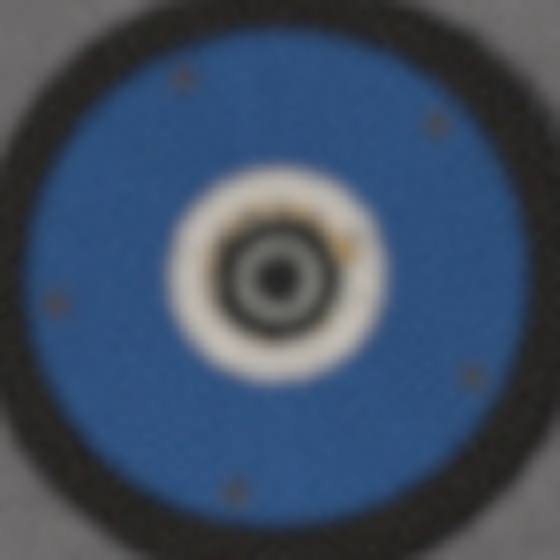

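View pics/sw.png

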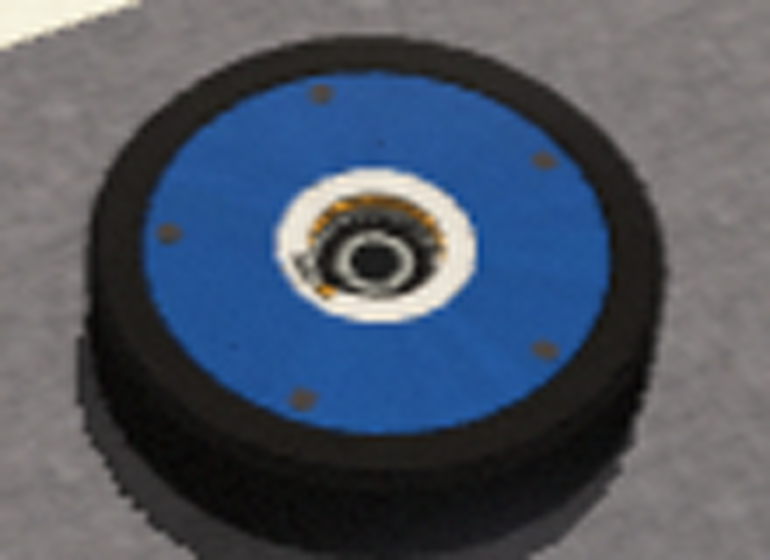

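View pics/tp.png

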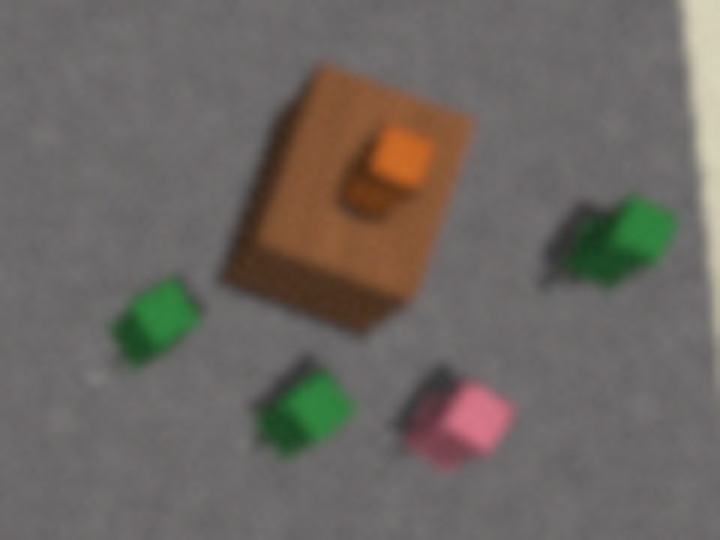

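View pics/sp.png

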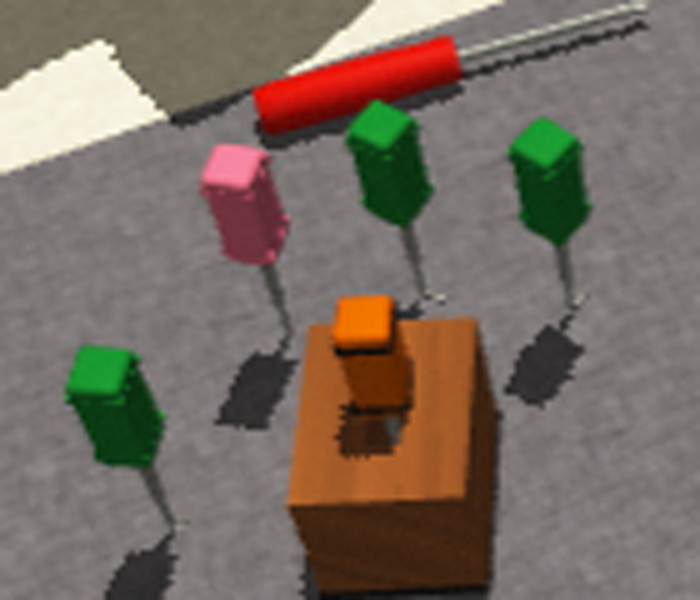

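```bash
cat >> h.py <<'E'
def rect(im,cam,z,cx,cy,half,res=0.0005):
    # output: up=+x, left=+y
    n=int(2*half/res); c=get_calibration(cam)
    M=np.float32
    i,j=np.mgrid[0:n,0:n]
    X=cx+half-(i+.5)*res; Y=cy+half-(j+.5)*res
    P=np.stack([X,Y,np.full_like(X,z)],-1)@np.array(c['R']).T+np.array(c['t'])
    u=c['fx']*P[...,0]/P[...,2]+c['cx']; v=c['fy']*P[...,1]/P[...,2]+c['cy']
    return cv2.remap(im,u.astype(M),v.astype(M),cv2.INTER_CUBIC)
E
python3 - <<'E'
from h import *
s=np.load('/tmp/scene0.npy');t=np.load('/tmp/top0.npy')
print(back('top',239.1,202.6,0.05),back('scene',274.9,205.3,0.05),back('top',245.6,200.8,.05),back('scene',263,211.4,.05))
c0=back('top',239.1,202.6,0.05)
b0=back('top',361.8,171.3,0.112); print('handle',b0, back('scene',155.1,224.6,.112),back('scene',154.7,270.8,.082))
def two(z,cx,cy,h,name,res):
    a=rect(t,'top',z,cx,cy,h,res);b=rect(s,'scene',z,cx,cy,h,res)
    save(np.hstack([a,b]),name,None,390/a.shape[0])
    return a,b
two(0.05,c0[0],c0[1],.09,'rw.png',.0005)
two(0.05,c0[0],c0[1],.04,'rw2.png',.0002)
two(0.082,b0[0],b0[1],.06,'rb.png',.0003)
two(0.142,b0[0],b0[1],.06,'rh.png',.0003)
# blue disc fit
for im,cam in((t,'top'),(s,'scene')):
    a=rect(im,cam,.05,c0[0],c0[1],.11,.0005)
    hsv=cv2.cvtColor(a,cv2.COLOR_RGB2HSV)
    m=((hsv[...,0]>95)&(hsv[...,0]<125)&(hsv[...,1]>110)).astype(np.uint8)
    cs,_=cv2.findContours(m,cv2.RETR_CCOMP,cv2.CHAIN_APPROX_NONE)
    for c in sorted(cs,key=cv2.contourArea)[-2:]:
        (x,y),ax,an=cv2.fitEllipse(c); print(cam,c0[0]+.11-(y+.5)*.0005,c0[1]+.11-(x+.5)*.0005,np.array(ax)*.0005/2)
E
```

```text
[0.52491165 0.05808979 0.05      ] [0.5247711  0.06400642 0.05      ] [0.52924812 0.041274   0.05      ] [0.52912    0.02974173 0.05      ]
handle [ 0.58567836 -0.24695492  0.112     ] [ 0.50483817 -0.21828396  0.112     ] [ 0.59420782 -0.25310097  0.082     ]
top 0.5219328495520799 0.057818866077960246 [0.03757956 0.03759211]
top 0.5217852970618455 0.0579148514905579 [0.0814253 0.0815056]
scene 0.5205678593177049 0.061548793140948535 [0.03497205 0.03517818]
scene 0.5207826420325486 0.061517543140948525 [0.08076865 0.08105181]
```

View pics/rw2.png

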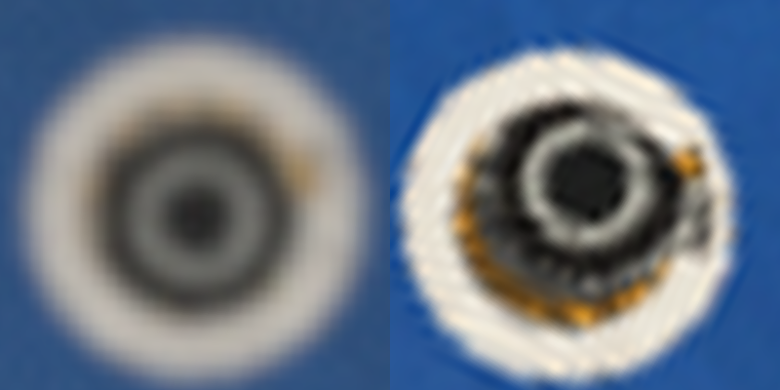

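View pics/rb.png

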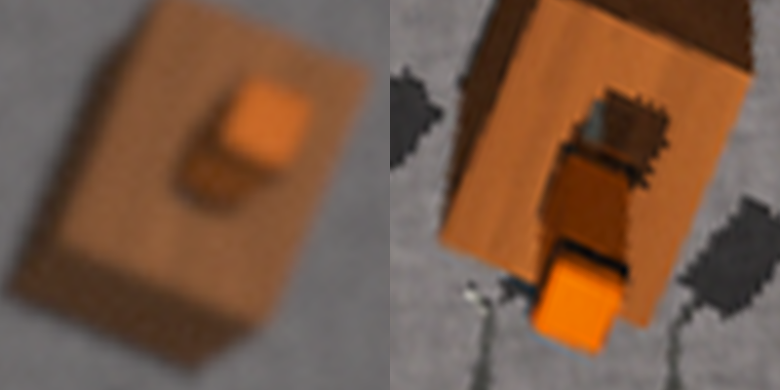

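View pics/rh.png

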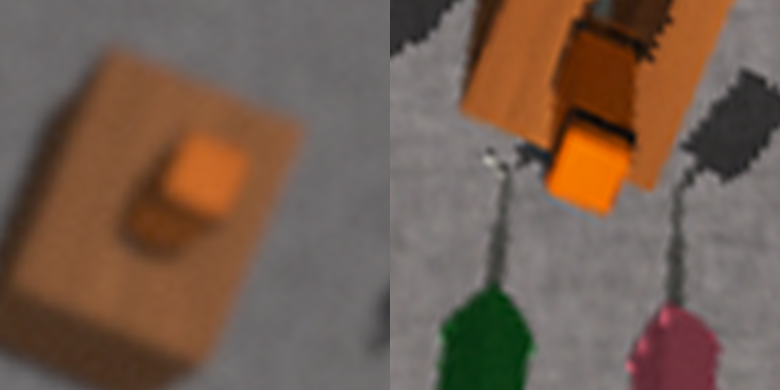

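```bash
python3 - <<'E'
from h import *
s=np.load('/tmp/scene0.npy');t=np.load('/tmp/top0.npy')
c0=(0.585,-0.247)
for im,cam in((t,'top'),(s,'scene')):
    hsv0=cv2.cvtColor(im,cv2.COLOR_RGB2HSV)
    for z in (.142,):
        a=rect(im,cam,z,.575,-.245,.06,.00025)
        hsv=cv2.cvtColor(a,cv2.COLOR_RGB2HSV)
        m=((hsv[...,0]<16)&(hsv[...,1]>190)&(hsv[...,2]>170)).astype(np.uint8)
        cs,_=cv2.findContours(m,cv2.RETR_EXTERNAL,cv2.CHAIN_APPROX_NONE)
        c=max(cs,key=cv2.contourArea); (x,y),wh,an=cv2.minAreaRect(c)
        print(cam,z,.575+.06-y*.00025,-.245+.06-x*.00025,np.array(wh)*.00025,an)
# polar unwrap at z=.0445/.05 around centre per camera
for im,cam,c in((t,'top',(.5219,.0579)),(s,'scene',(.5207,.0615))):
    for z in (.05,.0445):
        a=rect(im,cam,z,c[0],c[1],.04,.0002)
        p=cv2.warpPolar(a,(200,720),(200,200),200,cv2.WARP_POLAR_LINEAR) # angle from image right, clockwise
        p=np.roll(p,360,axis=0)  # rows 0..: 
        save(cv2.rotate(p,cv2.ROTATE_90_COUNTERCLOCKWISE),'pol_%s_%d.png'%(cam,z*1e4),None,1)
E
python3 -c "
import cv2,numpy as np
a=[cv2.imread('pics/pol_%s_%s.png'%(c,z)) for c in('top','scene') for z in('500','445')]
for i in a: cv2.putText
cv2.imwrite('pics/pol.png',cv2.resize(np.vstack([x[60:160] for x in a]),(800,560)))"
```

```text
top 0.142 0.5921678085327149 -0.2512808151245117 [0.01874527 0.01882803] 24.443954467773438
scene 0.142 0.5922174530029297 -0.2492781066894531 [0.02376923 0.02080769] 22.61986541748047
```

View pics/pol.png

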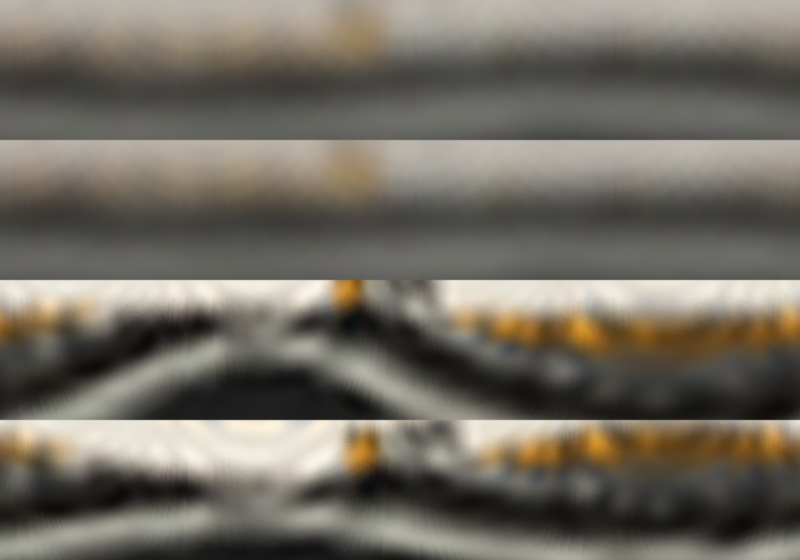

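```bash
cat >> h.py <<'E'
from scipy.spatial.transform import Rotation as Ro
def st(v=True):
    s=read_state(); R=Ro.from_quat(s['tcp_rot']).as_matrix()
    yaw=np.degrees(np.arctan2(R[1,0],R[0,0]))
    if v: print('t',round(s['time_s'],2),'pos',np.round(s['eef_pos'],4),'yaw',round(yaw,2),'tilt',np.round(R[:2,2],4),'F',np.round(s['contact_force'],2),'M',np.round(s['torque'],2),'g',round(s['grip_width'],4),'q',np.round(s['joint_positions'],2))
    return s,R,yaw
def plan(pos,yaw=None):
    s,R,y=st(); d=R.T@(np.array(pos)-s['eef_pos'])
    sp=0 if yaw is None else -((yaw-y+180)%360-180)
    print('shift',np.round(d,4),'spin',round(sp,2),'rows>=',round(max(np.linalg.norm(d)/.0417,abs(sp)/7.16),1))
E
python3 -c "
from h import *
plan((.592,-.250,.34),66.5)"
```

```text
t 0.85 pos [ 0.1453 -0.4784  0.4047] yaw 16.89 tilt [-0.  0.] F [ 0.15 -0.09 -0.58] M [-0.  0. -0.] g 0.0854 q [-1.28  0.24  0.01  1.34 -0.    1.57]
shift [ 0.4938 -0.0888  0.0647] spin -49.61 rows>= 12.1
```

Request:
step_arm(increments=[[0.085,0.04,-0.007,0.005,-6],[0.085,0.08,-0.014,0.01,-12],[0.085,0.12,-0.021,0.015,-18],[0.085,0.16,-0.029,0.02,-24],[0.085,0.2,-0.036,0.025,-30],[0.085,0.24,-0.043,0.03,-36],[0.07,0.28,-0.05,0.035,-42],[0.06,0.32,-0.058,0.04,-49.6]])

```text
time_s: 1.52
eef_pos: [0.4363, -0.3288, 0.3646]
tcp_rot: [0.837, 0.547, 0.0, 0.0]
contact_force: [0.2, -1.4, -0.3]
grip_width: 0.0631
```

```bash
python3 -c "
from h import *
plan((.592,-.250,.34),66.5)"
```

```text
t 1.52 pos [ 0.4363 -0.3288  0.3646] yaw 66.37 tilt [ 0.0004 -0.0005] F [ 0.15 -1.41 -0.31] M [-0.06 -0.06  0.04] g 0.0631 q [-0.65  0.35  0.05  1.27 -0.    1.34]
shift [0.1346 0.1111 0.0246] spin -0.13 rows>= 4.2
```

Request:
step_arm(increments=[[0.05,0.034,0.028,0.006,0],[0.045,0.067,0.055,0.012,0],[0.045,0.1,0.083,0.018,0],[0.045,0.134,0.111,0.0246,0],[0.045,0.134,0.111,0.0246,0],[0.045,0.134,0.111,0.0246,0]])

```text
time_s: 2.02
eef_pos: [0.5928, -0.2502, 0.3382]
tcp_rot: [0.837, 0.547, -0.0, -0.001]
contact_force: [-0.4, -0.4, -0.1]
grip_width: 0.0446
```

Run:
```python
from h import *
plan((.592,-.250,.267),66.5)
for n in ('scene','top'):
    im,d=get_image(n); np.save('/tmp/'+n+'1.npy',im); save(im,n+'1.png',(60,150,260,300) if n=='scene' else (300,120,440,225),4)
```

```text
t 2.02 pos [ 0.5928 -0.2502  0.3382] yaw 66.32 tilt [-0.0014  0.001 ] F [-0.42 -0.39 -0.11] M [-0.06  0.03 -0.02] g 0.0446 q [-0.4   0.56  0.31  1.32  0.    1.58]
shift [-0.0001 -0.0007  0.0712] spin -0.18 rows>= 1.7
```

View pics/scene1.png

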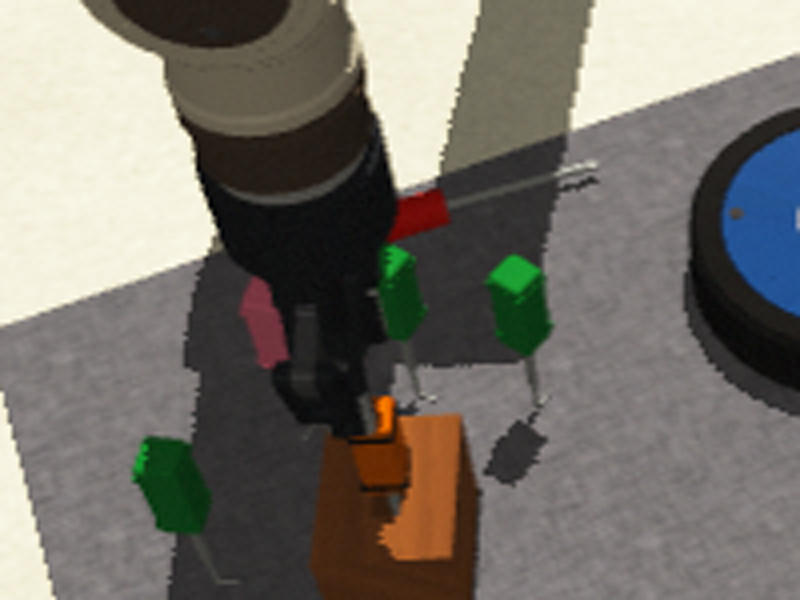

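View pics/top1.png

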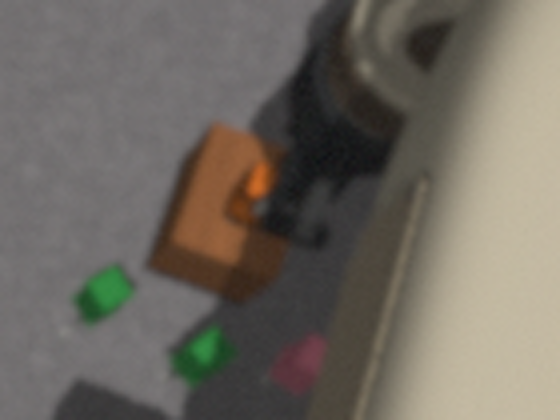

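Request:
step_arm(increments=[[0.045,0,-0.0007,0.02,0],[0.045,0,-0.0007,0.04,0],[0.045,0,-0.0007,0.055,0],[0.045,0,-0.0007,0.071,0],[0.045,0,-0.0007,0.071,0],[0.045,0,-0.0007,0.071,0]])

```text
time_s: 2.62
eef_pos: [0.5882, -0.2534, 0.2691]
tcp_rot: [0.839, 0.544, -0.001, -0.001]
contact_force: [1.1, -0.4, 0.6]
grip_width: 0.045
```

Run:
```python
from h import *
st()
for n in ('scene',):
    im,d=get_image(n); save(im,n+'2.png',(110,170,210,245),8)
```

```text
t 2.62 pos [ 0.5882 -0.2534  0.2691] yaw 65.91 tilt [-0.0019  0.0005] F [ 1.1  -0.35  0.64] M [-0.04 -0.04 -0.01] g 0.045 q [-0.41  0.6   0.19  1.17 -0.    1.58]
```

View pics/scene2.png

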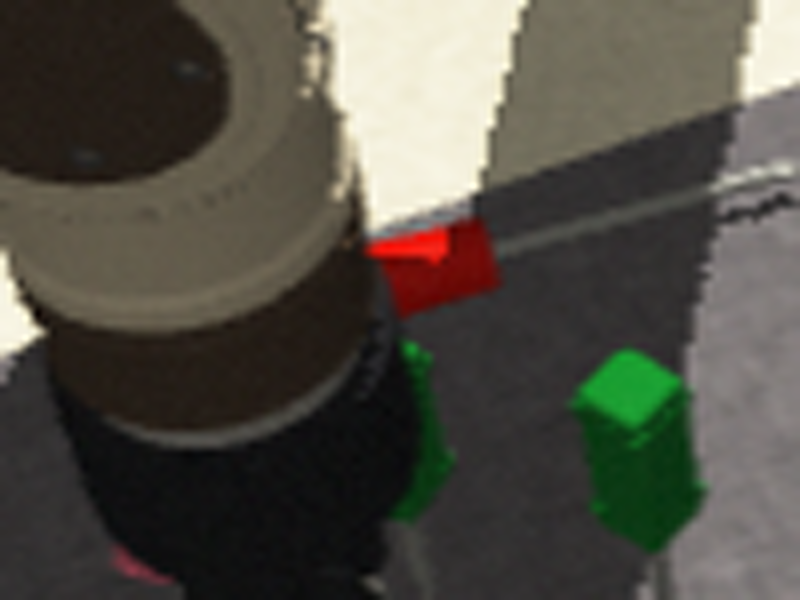

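Request:
step_arm(increments=[[0.045,0,0,0,0],[0.045,0,0,0,0]])

```text
time_s: 2.83
eef_pos: [0.59, -0.2529, 0.271]
tcp_rot: [0.839, 0.545, 0.001, 0.001]
contact_force: [-0.6, -0.5, 0.4]
grip_width: 0.0452
```

Run:
```python
from h import *
plan((.592,-.2503,.267),66.5)
for n in ('scene',):
    im,d=get_image(n); save(im,n+'3.png',(110,210,210,285),8)
```

```text
t 2.83 pos [ 0.59   -0.2529  0.271 ] yaw 66.01 tilt [ 0.0028 -0.0012] F [-0.63 -0.46  0.39] M [0.01 0.04 0.01] g 0.0452 q [-0.4   0.6   0.2   1.17 -0.    1.58]
shift [0.0032 0.0008 0.004 ] spin -0.49 rows>= 0.1
```

View pics/scene3.png

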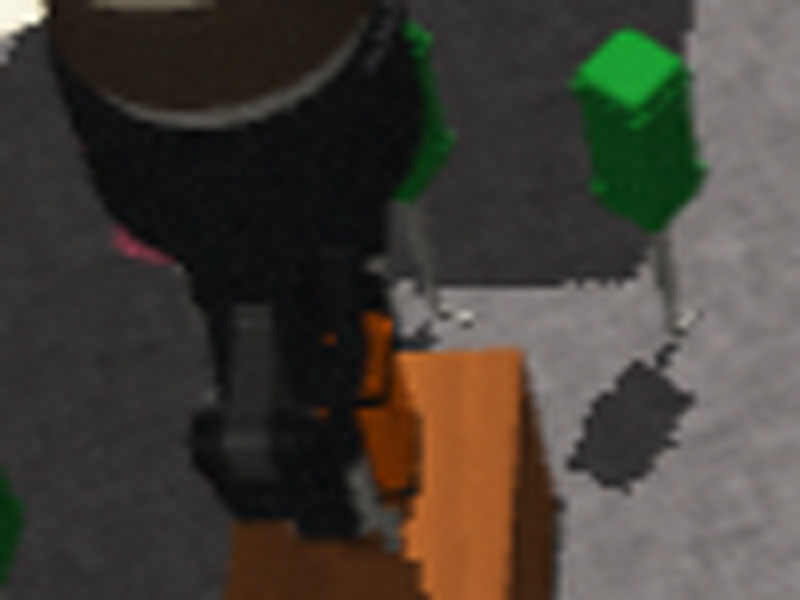

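Request:
step_arm(increments=[[0.045,0.003,0.001,0.004,-0.5],[0.045,0.003,0.001,0.004,-0.5],[0.045,0.003,0.001,0.004,-0.5],[0.045,0.003,0.001,0.004,-0.5]])

```text
time_s: 3.22
eef_pos: [0.592, -0.2497, 0.265]
tcp_rot: [0.836, 0.549, -0.0, -0.0]
contact_force: [-0.3, -0.3, 0.2]
grip_width: 0.0449
```

Run:
```python
from h import *
plan((.592,-.2503,.267),66.5)
```

```text
t 3.22 pos [ 0.592  -0.2497  0.265 ] yaw 66.58 tilt [-0.0003  0.0001] F [-0.27 -0.31  0.23] M [ 0.03 -0.02  0.05] g 0.0449 q [-0.4   0.61  0.19  1.16 -0.    1.58]
shift [-0.0006  0.0002 -0.002 ] spin 0.08 rows>= 0.1
```

Request:
step_arm(increments=[[0.02,0,0,-0.002,0],[0.02,0,0,-0.002,0],[0.018,0,0,-0.002,0],[0.015,0,0,-0.002,0],[0.015,0,0,-0.002,0],[0.015,0,0,-0.002,0]])

```text
time_s: 3.72
eef_pos: [0.5921, -0.25, 0.2676]
tcp_rot: [0.836, 0.549, 0.0, 0.0]
contact_force: [0.4, -0.0, 2.8]
grip_width: 0.0211
```

Run:
```python
from h import *
plan((.592,-.2503,.267),66.5)
```

```text
t 3.72 pos [ 0.5921 -0.25    0.2676] yaw 66.55 tilt [ 0.001  -0.0003] F [ 0.45 -0.    2.82] M [0.11 0.02 0.02] g 0.0211 q [-0.4   0.6   0.2   1.16  0.    1.58]
shift [-0.0003  0.      0.0006] spin 0.05 rows>= 0.0
```

Request:
step_arm(increments=[[0.015,0,0,-0.01,0],[0.015,0,0,-0.025,0],[0.015,0,0,-0.045,0],[0.015,0,0,-0.065,0],[0.015,0,0,-0.085,0],[0.015,0,0,-0.1,0],[0.015,0,0,-0.105,0],[0.015,0,0,-0.105,0]])

```text
time_s: 4.38
eef_pos: [0.5922, -0.2501, 0.374]
tcp_rot: [0.836, 0.549, 0.001, 0.001]
contact_force: [-0.5, 0.0, -0.8]
grip_width: 0.0213
```

Run:
```python
from h import *
st()
im,d=get_image('scene'); np.save('/tmp/scene4.npy',im);save(im,'scene4.png',(90,130,230,300),4)
im,d=get_image('top'); save(im,'top4.png',(300,120,440,225),4)
for n in('pick_tip','pick','pick_handle'):print(n,[(round(x['p'],2),np.round(x['location'],1).tolist()) for x in tip_of('scene',n)[:4]])
s,R,y=st(0); p=s['eef_pos']; h=p+[0,0,-.2556]
a=np.radians(y-90); print(proj('scene',h),proj('scene',h+np.array([.0106*np.cos(a),.0106*np.sin(a),.0028])),proj('scene',h+[0,0,.1]))
```

```text
t 4.38 pos [ 0.5922 -0.2501  0.374 ] yaw 66.55 tilt [ 0.003  -0.0013] F [-0.49  0.01 -0.83] M [ 0.03 -0.01 -0.  ] g 0.0213 q [-0.4   0.54  0.37  1.4  -0.    1.58]
pick_tip [(0.79, [164.9, 251.2]), (0.76, [197.6, 248.4]), (0.73, [135.9, 256.4]), (0.66, [120.4, 294.9])]
pick [(0.9, [190.5, 251.2]), (0.58, [137.6, 257.8]), (0.52, [160.3, 249.7]), (0.4, [148.6, 259.3])]
pick_handle [(0.73, [100.7, 267.9]), (0.69, [131.7, 232.0]), (0.63, [272.1, 203.7]), (0.59, [156.6, 224.2])]
(np.float64(153.3169898626441), np.float64(260.6591965827229)) (np.float64(152.56404161577677), np.float64(264.47096593339313)) (np.float64(144.56408387486204), np.float64(231.3220827486811))
```

View pics/scene4.png

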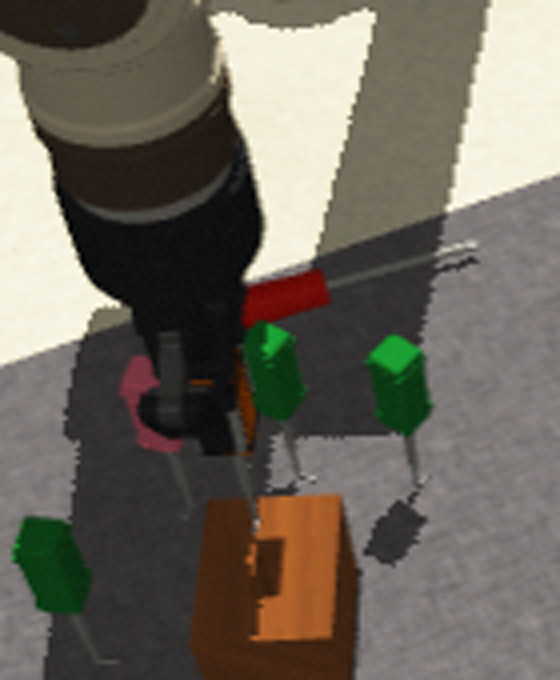

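```bash
cat >> h.py <<'E'
OFF=np.array([0,0,.2556])
def heel(v=True):
    s,R,y=st(v); h=s['eef_pos']+R@OFF
    if v: print('heel',np.round(h,4),'pickyaw',round((y-90+180)%360-180,2))
    return h,R,y
C=np.array([.5213,.0597]); PH=-85.
def rel(h=None):
    h=heel(0)[0] if h is None else h
    d=h[:2]-C; print('rel C: r %.2fmm ang %.2f  (slot-rel %.2f) depth %.2f'%(np.hypot(*d)*1e3,np.degrees(np.arctan2(d[1],d[0])),np.degrees(np.arctan2(d[1],d[0]))-PH,(h[2]-.05)*1e3))
def hplan(x,y,z,pyaw):
    h,R,yw=heel(); d=R.T@(np.array([x,y,z])-h)
    sp=-((pyaw+90-yw+180)%360-180); rel(h)
    print('shift',np.round(d*1e3,2),'mm spin',round(sp,2),'rows>=',round(max(np.linalg.norm(d)/.0417,abs(sp)/7.16),1))
def polar(r,relang,depth,pyawrel=0):
    a=np.radians(PH+relang); hplan(C[0]+r*1e-3*np.cos(a),C[1]+r*1e-3*np.sin(a),.05+depth*1e-3,PH+relang+180+pyawrel)
E
python3 -c "
from h import *
polar(27,-9,40)"
```

```text
t 4.63 pos [ 0.5916 -0.2498  0.3703] yaw 66.55 tilt [-0.003   0.0012] F [-0.38  0.38 -1.36] M [0.03 0.03 0.08] g 0.0213 q [-0.4   0.55  0.37  1.4  -0.    1.58]
heel [ 0.5908 -0.2495  0.1147] pickyaw -23.45
rel C: r 316.88mm ang -77.32  (slot-rel 7.68) depth 64.72
shift [ 230.5  -177.75   25.29] mm spin -109.45 rows>= 15.3
```

Request:
step_arm(increments=[[0.015,0,0,-0.025,-7],[0.015,0.01,-0.008,-0.05,-14],[0.015,0.03,-0.023,-0.065,-21],[0.015,0.055,-0.043,-0.065,-28],[0.015,0.085,-0.066,-0.065,-35],[0.015,0.115,-0.089,-0.065,-42],[0.015,0.145,-0.112,-0.065,-49],[0.015,0.17,-0.131,-0.06,-56]])

```text
time_s: 5.3
eef_pos: [0.5385, -0.0398, 0.4321]
tcp_rot: [0.478, 0.879, 0.0, -0.0]
contact_force: [0.9, -0.3, -1.0]
grip_width: 0.0211
```

```bash
python3 -c "
from h import *
polar(27,-9,40)"
```

```text
t 5.3 pos [ 0.5385 -0.0398  0.4321] yaw 122.93 tilt [0.0001 0.0005] F [ 0.85 -0.34 -1.  ] M [ 0.02 -0.01 -0.01] g 0.0211 q [-0.07  0.31  0.17  1.43  0.    0.92]
heel [ 0.5385 -0.0397  0.1765] pickyaw 32.93
rel C: r 100.85mm ang -80.17  (slot-rel 4.83) depth 126.55
shift [71.14 23.32 86.58] mm spin -53.07 rows>= 7.4
```

Request:
step_arm(increments=[[0.015,0.015,0.005,0.005,-7],[0.015,0.035,0.011,0.015,-14],[0.015,0.055,0.018,0.03,-21],[0.015,0.071,0.023,0.05,-28],[0.015,0.071,0.023,0.07,-35],[0.015,0.071,0.023,0.085,-42],[0.015,0.071,0.023,0.0865,-48],[0.015,0.071,0.023,0.0865,-53]])

```text
time_s: 5.97
eef_pos: [0.5196, 0.0306, 0.3429]
tcp_rot: [0.036, 0.999, -0.0, -0.003]
contact_force: [-0.3, 0.4, -0.6]
grip_width: 0.0215
```

Request:
step_arm(increments=[[0.015,0,0,0,0],[0.015,0,0,0,0],[0.015,0,0,0,0]])

```text
time_s: 6.22
eef_pos: [0.5205, 0.0303, 0.3454]
tcp_rot: [0.04, 0.999, -0.0, -0.0]
contact_force: [-0.8, 0.2, -1.2]
grip_width: 0.0215
```

Run:
```python
from h import *
polar(27,-9,15)
im,d=get_image('scene'); np.save('/tmp/scene5.npy',im);save(im,'scene5.png',(220,130,330,250),6)
for n in('pick_tip','pick','pick_handle','hub_face','slot'):print(n,[(round(x['p'],2),np.round(x['location'],1).tolist()) for x in tip_of('scene',n)[:5]])
h,R,y=heel(0);a=np.radians(y-90); print('pred heel,tip',proj('scene',h),proj('scene',h+np.array([.0106*np.cos(a),.0106*np.sin(a),.0028])),'handle',proj('scene',h+[0,0,.1]))
```

```text
t 6.22 pos [0.5205 0.0303 0.3454] yaw 175.44 tilt [-0.0004 -0.    ] F [-0.81  0.22 -1.16] M [-0.03  0.03 -0.04] g 0.0215 q [ 0.06  0.32 -0.05  1.2   0.    0.14]
heel [0.5204 0.0303 0.0898] pickyaw 85.44
rel C: r 29.38mm ang -91.67  (slot-rel -6.67) depth 39.82
shift [ 1.2   2.34 24.82] mm spin -0.56 rows>= 0.6
pick_tip [(0.82, [266.5, 194.9]), (0.69, [164.2, 248.6]), (0.64, [118.4, 293.8]), (0.56, [135.2, 260.4])]
pick [(0.81, [163.5, 249.2]), (0.7, [191.6, 252.7]), (0.6, [113.1, 294.8]), (0.58, [138.4, 255.9]), (0.5, [260.5, 194.6])]
pick_handle [(0.88, [157.1, 222.4]), (0.82, [131.2, 232.9]), (0.8, [190.7, 225.6]), (0.68, [103.7, 269.0]), (0.5, [261.9, 167.1])]
hub_face [(0.87, [273.5, 202.5])]
slot []
pred heel,tip (np.float64(262.05384446789185), np.float64(197.99129698614544)) (np.float64(266.31235082842056), np.float64(195.96024685161342)) handle (np.float64(263.23875035864717), np.float64(168.01260799065324))
```

View pics/scene5.png

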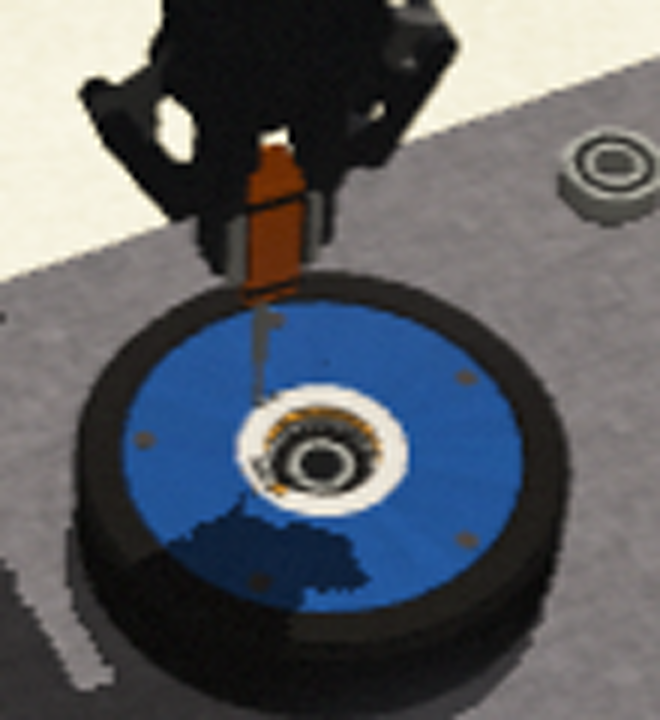

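Request:
step_arm(increments=[[0.015,0.0006,0.0012,0.008,-0.5],[0.015,0.0012,0.0023,0.016,-0.5],[0.015,0.0012,0.0023,0.024,-0.5],[0.015,0.0012,0.0023,0.028,-0.5],[0.015,0.0012,0.0023,0.028,-0.5],[0.015,0.0012,0.0023,0.028,-0.5],[0.015,0.0012,0.0023,0.028,-0.5]])

```text
time_s: 7.1
eef_pos: [0.5197, 0.0328, 0.3177]
tcp_rot: [0.034, 0.999, -0.0, 0.0]
contact_force: [-0.3, 0.5, -1.3]
grip_width: 0.0213
```

Run:
```python
from h import *
polar(27,-9,5)
im,d=get_image('scene'); np.save('/tmp/scene6.npy',im);save(im,'scene6.png',(245,175,305,220),12)
im2,d=get_image('top'); save(im2,'top6.png',(205,130,275,240),5)
h,R,y=heel(0);a=np.radians(y-90); print('pred heel,tip',proj('scene',h),proj('scene',h+np.array([.0106*np.cos(a),.0106*np.sin(a),.0028])),'shank30',proj('scene',h+[0,0,.03]))
for n in('pick_tip','pick','slot'):print(n,[(round(x['p'],2),np.round(x['location'],1).tolist()) for x in tip_of('scene',n)[:6]])
```

```text
t 7.1 pos [0.5197 0.0328 0.3177] yaw 176.05 tilt [ 0.0002 -0.    ] F [-0.27  0.47 -1.29] M [0.03 0.06 0.01] g 0.0213 q [ 0.06  0.34 -0.1   1.14 -0.    0.13]
heel [0.5198 0.0328 0.0621] pickyaw 86.05
rel C: r 26.99mm ang -93.26  (slot-rel -8.26) depth 12.07
shift [ 0.35 -0.02  7.07] mm spin 0.05 rows>= 0.2
pred heel,tip (np.float64(262.55853973918767), np.float64(204.99191217772872)) (np.float64(266.71107883416954), np.float64(202.97028060765408)) shank30 (np.float64(262.8991874107805), np.float64(196.81033146974636))
pick_tip [(0.88, [119.6, 295.6]), (0.79, [196.8, 250.7]), (0.66, [267.4, 201.6]), (0.65, [167.6, 247.0]), (0.59, [138.2, 260.2])]
pick [(0.88, [136.4, 255.7]), (0.85, [165.3, 248.9]), (0.69, [117.0, 295.2]), (0.61, [189.8, 251.6]), (0.58, [259.8, 204.4])]
slot [(0.64, [266.0, 209.6])]
```

View pics/scene6.png

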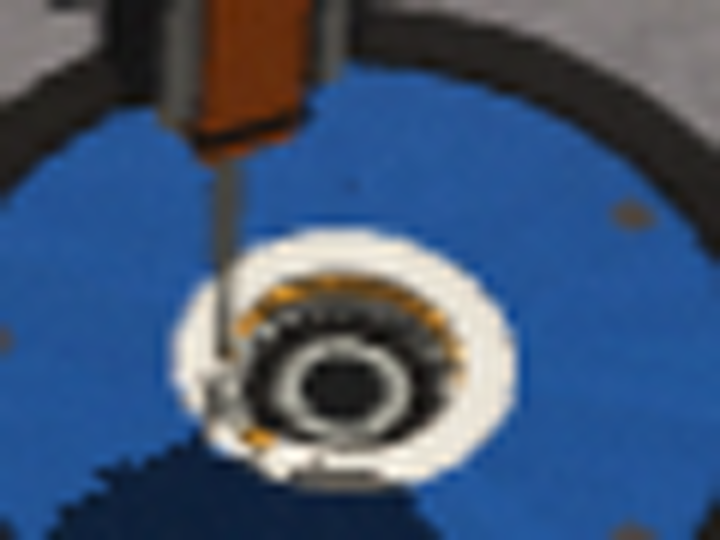

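View pics/top6.png

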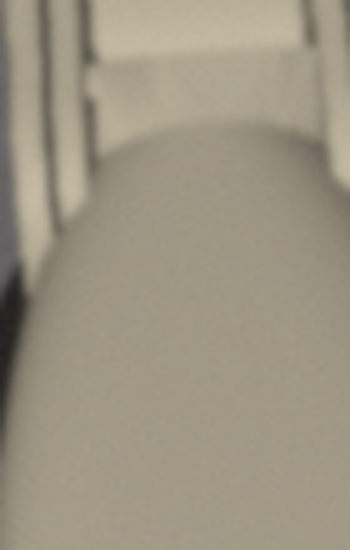

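Run:
```python
from h import *
p=proj('scene',(.5207,.0615,.05)); print(p)
for b in((.7,-1.),(.5,-.5),(.3,-1)): print(b,back('scene',p[0]-b[0],p[1]-b[1],.05))
# slot + end a in newest scene image: crop the notch
s=np.load('/tmp/scene6.npy'); 
a=rect(s,'scene',.0445,.5207,.0615,.04,.0002); save(a,'r6.png',None,1.5)
```

```text
(np.float64(273.19165794928335), np.float64(204.46470723147988))
(0.7, -1.0) [0.52272578 0.05853911 0.05      ]
(0.5, -0.5) [0.52155818 0.05969219 0.05      ]
(0.3, -1) [0.52314052 0.05940753 0.05      ]
```

View pics/r6.png

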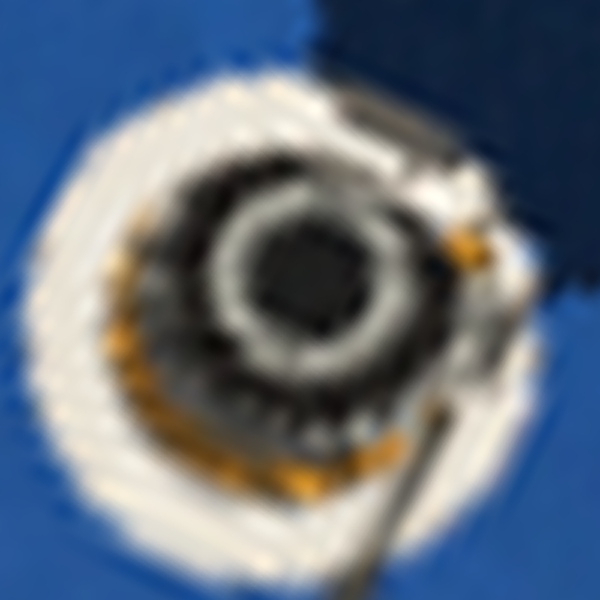

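```bash
sed -i 's/^C=.*/C=np.array([.5222,.0592]); PH=-85./' h.py; python3 -c "
from h import *
polar(27,-9,3)"
```

```text
t 7.35 pos [0.5197 0.0327 0.318 ] yaw 176.05 tilt [0.0008 0.    ] F [ 0.64 -0.8  -0.18] M [-0.01 -0.04 -0.  ] g 0.0212 q [ 0.06  0.33 -0.1   1.14 -0.    0.13]
heel [0.5199 0.0328 0.0624] pickyaw 86.05
rel C: r 26.55mm ang -94.96  (slot-rel -9.96) depth 12.37
shift [-0.44 -0.46  9.37] mm spin 0.05 rows>= 0.2
```

Request:
step_arm(increments=[[0.015,-0.0004,-0.0004,0.005,0],[0.015,-0.0004,-0.0004,0.0095,0],[0.015,-0.0004,-0.0004,0.011,0],[0.015,-0.0004,-0.0004,0.0125,0],[0.015,-0.0004,-0.0004,0.014,0],[0.015,-0.0004,-0.0004,0.014,0],[0.015,-0.0004,-0.0004,0.014,0]])

```text
time_s: 7.93
eef_pos: [0.5199, 0.0324, 0.3035]
tcp_rot: [0.034, 0.999, 0.0, -0.0]
contact_force: [0.6, 0.5, -0.8]
grip_width: 0.0214
```

```bash
python3 -c "
from h import *
polar(27,-9,-6)"
```

```text
t 7.93 pos [0.5199 0.0324 0.3035] yaw 176.05 tilt [-0.0002  0.0001] F [ 0.63  0.47 -0.79] M [-0.02  0.03  0.02] g 0.0214 q [ 0.06  0.35 -0.12  1.1   0.    0.13]
heel [0.5199 0.0324 0.0479] pickyaw 86.05
rel C: r 26.93mm ang -94.92  (slot-rel -9.92) depth -2.09
shift [-0.44 -0.07  3.91] mm spin 0.05 rows>= 0.1
```

Request:
step_arm(increments=[[0.015,-0.0002,0,0.0013,0],[0.015,-0.0002,0,0.0026,0],[0.015,-0.0002,0,0.004,0],[0.015,-0.0002,0,0.004,0],[0.015,-0.0002,0,0.004,0]])

```text
time_s: 8.35
eef_pos: [0.5201, 0.0323, 0.2995]
tcp_rot: [0.034, 0.999, -0.0, -0.0]
contact_force: [-0.2, -0.3, -1.6]
grip_width: 0.0214
```

```bash
python3 -c "
from h import *
polar(30,-9,-6)"
```

```text
t 8.35 pos [0.5201 0.0323 0.2995] yaw 176.05 tilt [-0.0003 -0.    ] F [-0.23 -0.27 -1.64] M [-0.01  0.   -0.  ] g 0.0214 q [ 0.06  0.35 -0.13  1.09  0.    0.13]
heel [0.52   0.0323 0.0439] pickyaw 86.05
rel C: r 26.96mm ang -94.69  (slot-rel -9.69) depth -6.11
shift [-0.32 -3.04 -0.11] mm spin 0.05 rows>= 0.1
```

Request:
step_arm(increments=[[0.015,-0.0003,-0.0006,0,0],[0.015,-0.0003,-0.0012,0,0],[0.015,-0.0003,-0.0015,0,0],[0.015,-0.0003,-0.0015,0,0]])

```text
time_s: 8.68
eef_pos: [0.5204, 0.0307, 0.2997]
tcp_rot: [0.035, 0.999, -0.0, 0.0]
contact_force: [0.5, 0.3, -1.2]
grip_width: 0.021
```

Request:
step_arm(increments=[[0.015,0,-0.0005,0,0],[0.015,0,-0.0005,0,0],[0.015,0,-0.0005,0,0]])

```text
time_s: 8.93
eef_pos: [0.5203, 0.0304, 0.2997]
tcp_rot: [0.034, 0.999, 0.0, 0.0]
contact_force: [-0.4, 0.3, -0.7]
grip_width: 0.0214
```

```bash
python3 -c "
from h import *
polar(30,-9,-6)"
```

```text
t 8.93 pos [0.5203 0.0304 0.2997] yaw 176.06 tilt [0.0002 0.0004] F [-0.45  0.26 -0.68] M [ 0.21 -0.01  0.03] g 0.0214 q [ 0.06  0.35 -0.13  1.09  0.    0.13]
heel [0.5204 0.0305 0.0441] pickyaw 86.06
rel C: r 28.76mm ang -93.66  (slot-rel -8.66) depth -5.94
shift [ 0.17 -1.24  0.06] mm spin 0.06 rows>= 0.0
```

Request:
step_arm(increments=[[0.015,0,-0.0004,0,0],[0.015,0,-0.0004,0,0],[0.015,0,-0.0004,0,0]])

```text
time_s: 9.18
eef_pos: [0.5203, 0.0302, 0.2997]
tcp_rot: [0.034, 0.999, 0.0, 0.0]
contact_force: [1.0, 2.5, -1.4]
grip_width: 0.0215
```

```bash
python3 -c "
from h import *
polar(30,-9,-6)"
```

```text
t 9.18 pos [0.5203 0.0302 0.2997] yaw 176.07 tilt [0.0001 0.0009] F [ 0.98  2.54 -1.37] M [ 0.53 -0.05  0.01] g 0.0215 q [ 0.06  0.35 -0.13  1.09  0.    0.13]
heel [0.5203 0.0304 0.0441] pickyaw 86.07
rel C: r 28.89mm ang -93.68  (slot-rel -8.68) depth -5.95
shift [ 0.16 -1.11  0.05] mm spin 0.07 rows>= 0.0
```

Request:
step_arm(increments=[[0.015,0,0.0012,0,0],[0.015,0,0.0012,0.001,0],[0.015,0,0.0012,0.002,0],[0.015,0,0.0012,0.003,0],[0.015,0,0.0012,0.0035,0],[0.015,0,0.0012,0.0035,0],[0.015,0,0.0012,0.0035,0]])

```text
time_s: 9.77
eef_pos: [0.5203, 0.031, 0.296]
tcp_rot: [0.034, 0.999, -0.0, -0.0]
contact_force: [-0.4, -0.0, -1.8]
grip_width: 0.0212
```

```bash
python3 -c "
from h import *
polar(27.8,-9,-9.5)"
```

```text
t 9.77 pos [0.5203 0.031  0.296 ] yaw 176.05 tilt [-0.0003 -0.0001] F [-0.39 -0.05 -1.82] M [-0.04  0.02  0.02] g 0.0212 q [ 0.06  0.36 -0.13  1.09 -0.    0.13]
heel [0.5202 0.031  0.0404] pickyaw 86.05
rel C: r 28.26mm ang -93.99  (slot-rel -8.99) depth -9.62
shift [ 0.    0.46 -0.12] mm spin 0.05 rows>= 0.0
```

Request:
step_arm(increments=[[0.015,0,0.0003,0.0002,0],[0.015,0,0.0003,0.0004,0],[0.015,0,0.0003,0.0004,0],[0.015,0,0.0003,0.0004,0]])

```text
time_s: 10.1
eef_pos: [0.5204, 0.0314, 0.2957]
tcp_rot: [0.034, 0.999, -0.0, 0.0]
contact_force: [-0.2, 0.6, -1.2]
grip_width: 0.0213
```

Request:
step_arm(increments=[[0.015,0,0,0.0002,0],[0.015,0,0,0.0003,0],[0.015,0,0,0.0003,0],[0.015,0,0,0.0003,0]])

```text
time_s: 10.43
eef_pos: [0.5204, 0.0314, 0.2954]
tcp_rot: [0.034, 0.999, 0.0, -0.0]
contact_force: [-0.1, 0.3, -0.5]
grip_width: 0.021
```

```bash
python3 -c "
from h import *
polar(27.8,-9,-10)"
```

```text
t 10.43 pos [0.5204 0.0314 0.2954] yaw 176.05 tilt [-0.  0.] F [-0.08  0.25 -0.47] M [ 0.03  0.03 -0.01] g 0.021 q [ 0.06  0.36 -0.13  1.08  0.    0.13]
heel [0.5204 0.0314 0.0398] pickyaw 86.05
rel C: r 27.84mm ang -93.75  (slot-rel -8.75) depth -10.21
shift [ 0.12  0.04 -0.21] mm spin 0.05 rows>= 0.0
```

Request:
step_arm(increments=[[0.015,0,0,0.0002,0],[0.015,0,0,0.0003,0],[0.015,0,0,0.0003,0]])

```text
time_s: 10.68
eef_pos: [0.5204, 0.0314, 0.2951]
tcp_rot: [0.034, 0.999, -0.0, -0.0]
contact_force: [-0.1, 0.3, -0.4]
grip_width: 0.0214
```

Request:
step_arm(increments=[[0.015,0,0,0.0002,0],[0.015,0,0,0.0003,0],[0.015,0,0,0.0003,0]])

```text
time_s: 10.93
eef_pos: [0.5204, 0.0314, 0.2948]
tcp_rot: [0.034, 0.999, 0.0, 0.0]
contact_force: [-0.1, 0.9, 0.1]
grip_width: 0.0215
```

```bash
python3 -c "
from h import *
polar(27.8,-9,-10)"
```

```text
t 10.93 pos [0.5204 0.0314 0.2948] yaw 176.05 tilt [0.0001 0.    ] F [-0.08  0.85  0.1 ] M [-0.01  0.06  0.01] g 0.0215 q [ 0.06  0.36 -0.13  1.08  0.    0.13]
heel [0.5204 0.0314 0.0392] pickyaw 86.05
rel C: r 27.85mm ang -93.65  (slot-rel -8.65) depth -10.77
shift [ 0.17  0.05 -0.77] mm spin 0.05 rows>= 0.0
```

Request:
step_arm(increments=[[0.015,0,0,0.0002,0],[0.015,0,0,0.0003,0],[0.015,0,0,0.0003,0]])

```text
time_s: 11.18
eef_pos: [0.5204, 0.0314, 0.2946]
tcp_rot: [0.034, 0.999, 0.0, 0.0]
contact_force: [-0.1, 0.0, 0.4]
grip_width: 0.0212
```

```bash
python3 -c "
from h import *
polar(27.8,-9,-10)"
```

```text
t 11.18 pos [0.5204 0.0314 0.2946] yaw 176.05 tilt [0.0002 0.0001] F [-0.07  0.02  0.4 ] M [ 0.04  0.03 -0.  ] g 0.0212 q [ 0.06  0.36 -0.13  1.08  0.    0.13]
heel [0.5205 0.0314 0.039 ] pickyaw 86.05
rel C: r 27.82mm ang -93.54  (slot-rel -8.54) depth -10.97
shift [ 0.22  0.02 -0.97] mm spin 0.05 rows>= 0.0
```

Request:
step_arm(increments=[[0.015,0,0,0.0002,0],[0.015,0,0,0.0002,0],[0.015,0,0,0.0002,0]])

```text
time_s: 11.43
eef_pos: [0.5204, 0.0315, 0.2945]
tcp_rot: [0.034, 0.999, 0.0, 0.0]
contact_force: [-0.3, -0.3, 0.0]
grip_width: 0.0216
```

```bash
python3 -c "
from h import *
polar(27.8,-9,-10)"
```

```text
t 11.43 pos [0.5204 0.0315 0.2945] yaw 176.06 tilt [0.0002 0.0001] F [-0.35 -0.29  0.03] M [ 0.08  0.1  -0.04] g 0.0216 q [ 0.06  0.36 -0.13  1.08  0.    0.13]
heel [0.5205 0.0315 0.0389] pickyaw 86.06
rel C: r 27.77mm ang -93.58  (slot-rel -8.58) depth -11.13
shift [ 0.21 -0.03 -1.13] mm spin 0.06 rows>= 0.0
```

```bash
cat >> h.py <<'E'
def arc(r,depth,angs,pyawrel=0):
    h,R,yw=heel(); rel(h)
    for g in angs:
        a=np.radians(PH+g); t=np.array([C[0]+r*1e-3*np.cos(a),C[1]+r*1e-3*np.sin(a),.05+depth*1e-3])
        sp=-((PH+g+180+pyawrel+90-yw+180)%360-180)
        print(g,np.round(R.T@(t-h)*1e3,2),round(sp,2))
E
python3 -c "
from h import *
arc(28,-10.7,(-8.6,-4,0,4,8,12))"
```

```text
t 11.43 pos [0.5204 0.0315 0.2945] yaw 176.06 tilt [0.0002 0.0001] F [-0.35 -0.29  0.03] M [ 0.08  0.1  -0.04] g 0.0216 q [ 0.06  0.36 -0.13  1.08  0.    0.13]
heel [0.5205 0.0315 0.0389] pickyaw 86.06
rel C: r 27.77mm ang -93.58  (slot-rel -8.58) depth -11.13
-8.6 [ 0.01 -0.23 -0.43] -0.34
-4 [-2.23 -0.12 -0.43] -4.94
0 [-4.17  0.11 -0.43] -8.94
4 [-6.09  0.48 -0.43] -12.94
8 [-7.98  0.99 -0.43] -16.94
12 [-9.83  1.62 -0.43] -20.94
```

Request:
step_arm(increments=[[0.015,0,-0.0002,-0.0005,0],[0.015,0,-0.0002,-0.0005,0],[0.015,-0.0011,-0.0002,-0.0005,-2.5],[0.015,-0.0022,-0.0001,-0.0005,-5],[0.015,-0.0032,0,-0.0005,-7],[0.015,-0.0042,0.0001,-0.0005,-9],[0.015,-0.0042,0.0001,-0.0005,-9],[0.015,-0.0042,0.0001,-0.0005,-9]])

```text
time_s: 12.1
eef_pos: [0.5246, 0.0311, 0.2947]
tcp_rot: [-0.044, 0.999, -0.0, -0.0]
contact_force: [0.4, 0.4, -0.8]
grip_width: 0.0215
```

```bash
python3 -c "
from h import *
arc(28,-10.8,(0,4,8,12,14))"
```

```text
t 12.1 pos [0.5246 0.0311 0.2947] yaw -175.0 tilt [-0.0002 -0.0002] F [ 0.44  0.37 -0.81] M [-0.05 -0.04  0.02] g 0.0215 q [ 0.06  0.36 -0.12  1.09 -0.   -0.03]
heel [0.5245 0.0311 0.0391] pickyaw 95.0
rel C: r 28.21mm ang -85.31  (slot-rel -0.31) depth -10.94
0 [-0.15  0.21 -0.14] -0.0
4 [-2.11  0.28 -0.14] -4.0
8 [-4.05  0.48 -0.14] -8.0
12 [-5.98  0.82 -0.14] -12.0
14 [-6.93  1.04 -0.14] -14.0
```

Request:
step_arm(increments=[[0.015,-0.0011,0.0002,0,-2],[0.015,-0.0021,0.0003,0,-4],[0.015,-0.0031,0.0004,0,-6],[0.015,-0.004,0.0005,0,-8],[0.015,-0.004,0.0005,0,-8],[0.015,-0.004,0.0005,0,-8]])

```text
time_s: 12.6
eef_pos: [0.5285, 0.032, 0.2948]
tcp_rot: [-0.113, 0.994, -0.0, 0.0]
contact_force: [0.1, -0.0, -0.4]
grip_width: 0.0212
```

```bash
python3 -c "
from h import *
arc(28,-10.8,(8,10,12,14))"
```

```text
t 12.6 pos [0.5285 0.032  0.2948] yaw -167.03 tilt [ 0.     -0.0001] F [ 0.14 -0.01 -0.4 ] M [-0.07  0.02 -0.01] g 0.0212 q [ 0.06  0.37 -0.11  1.09 -0.   -0.17]
heel [0.5285 0.032  0.0392] pickyaw 102.97
rel C: r 27.91mm ang -76.91  (slot-rel 8.09) depth -10.82
8 [ 0.04 -0.09 -0.02] -0.03
10 [-0.93 -0.07 -0.02] -2.03
12 [-1.91 -0.02 -0.02] -4.03
14 [-2.88  0.07 -0.02] -6.03
```

Request:
step_arm(increments=[[0.015,-0.001,0,0,-2],[0.015,-0.0019,0,0,-4],[0.015,-0.0024,0,0,-5],[0.015,-0.0024,0,0,-5],[0.015,-0.0024,0,0,-5]])

```text
time_s: 13.02
eef_pos: [0.5308, 0.0326, 0.2948]
tcp_rot: [-0.156, 0.988, 0.0, 0.0]
contact_force: [-0.5, 0.2, -0.4]
grip_width: 0.0213
```

```bash
python3 -c "
from h import *
arc(28,-10.8,(13,15,17))
im,d=get_image('scene'); save(im,'scene7.png',(250,180,300,220),15)"
```

```text
t 13.02 pos [0.5308 0.0326 0.2948] yaw -162.01 tilt [0.0001 0.    ] F [-0.51  0.22 -0.4 ] M [-0.01  0.02 -0.03] g 0.0213 q [ 0.06  0.38 -0.1   1.09  0.   -0.25]
heel [0.5309 0.0326 0.0392] pickyaw 107.99
rel C: r 27.96mm ang -71.96  (slot-rel 13.04) depth -10.80
13 [ 0.02 -0.04  0.  ] -0.01
15 [-0.96 -0.03  0.  ] -2.01
17 [-1.93  0.03  0.  ] -4.01
```

View pics/scene7.png

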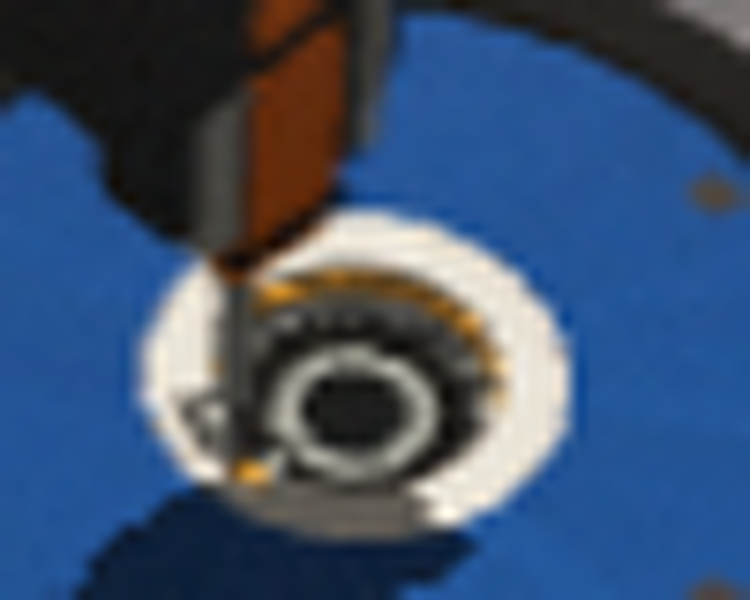

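Request:
step_arm(increments=[[0.015,-0.0008,0,0,-1.6],[0.015,-0.0008,0,-0.0005,-1.6],[0.015,-0.0008,0,-0.001,-1.6],[0.015,-0.0008,0,-0.0015,-1.6],[0.015,-0.0008,0,-0.002,-1.6],[0.015,-0.0008,0,-0.002,-1.6]])

```text
time_s: 13.57
eef_pos: [0.5316, 0.0329, 0.2969]
tcp_rot: [-0.171, 0.985, 0.0, 0.0]
contact_force: [0.1, -0.1, -1.2]
grip_width: 0.0212
```

```bash
python3 -c "
from h import *
arc(28,-6.8,(14.6,))"
```

```text
t 13.57 pos [0.5316 0.0329 0.2969] yaw -160.37 tilt [0.0002 0.0001] F [ 0.15 -0.07 -1.25] M [ 0.04 -0.01 -0.01] g 0.0212 q [ 0.06  0.37 -0.1   1.1   0.   -0.28]
heel [0.5317 0.0329 0.0413] pickyaw 109.63
rel C: r 27.96mm ang -70.17  (slot-rel 14.83) depth -8.66
14.6 [ 0.11 -0.04 -1.86] 0.03
```

Request:
step_arm(increments=[[0.015,0,0,-0.0005,0],[0.015,0,0,-0.001,0],[0.015,0,0,-0.0015,0],[0.015,0,0,-0.0015,0]])

```text
time_s: 13.9
eef_pos: [0.5315, 0.0329, 0.2982]
tcp_rot: [-0.171, 0.985, 0.0, -0.0]
contact_force: [-0.2, 0.6, -1.3]
grip_width: 0.0212
```

```bash
python3 -c "
from h import *
arc(28,-6.8,(14.6,))
im,d=get_image('scene'); save(im,'scene8.png',(250,180,300,220),15)"
```

```text
t 13.9 pos [0.5315 0.0329 0.2982] yaw -160.35 tilt [-0.0005  0.0003] F [-0.17  0.6  -1.33] M [ 0.06  0.04 -0.03] g 0.0212 q [ 0.06  0.37 -0.1   1.1   0.   -0.28]
heel [0.5314 0.033  0.0426] pickyaw 109.65
rel C: r 27.74mm ang -70.73  (slot-rel 14.27) depth -7.38
14.6 [-0.16 -0.26 -0.58] 0.05
```

View pics/scene8.png

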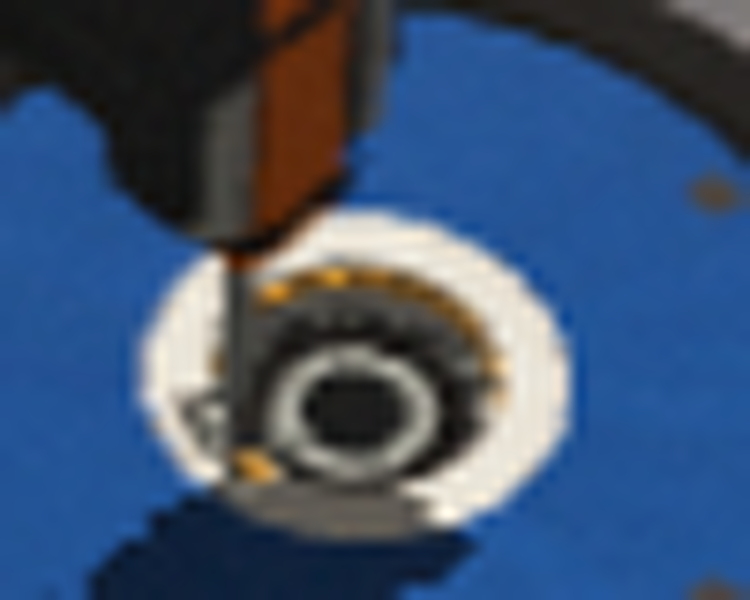

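Request:
step_arm(increments=[[0.015,0,0,-0.0006,0],[0.015,0,0,-0.0012,0],[0.015,0,0,-0.0018,0],[0.015,0,0,-0.0025,0],[0.015,0,0,-0.0025,0]])

```text
time_s: 14.37
eef_pos: [0.5312, 0.0331, 0.3003]
tcp_rot: [-0.171, 0.985, 0.001, -0.001]
contact_force: [-1.1, 1.5, -5.4]
grip_width: 0.0211
```

```bash
python3 -c "
from h import *
arc(28,-3,(14.6,))
im,d=get_image('scene'); save(im,'scene9.png',(250,180,300,220),15)"
```

```text
t 14.37 pos [0.5312 0.0331 0.3003] yaw -160.34 tilt [-0.0017  0.0009] F [-1.06  1.54 -5.37] M [ 0.65  0.31 -0.01] g 0.0211 q [ 0.06  0.37 -0.09  1.11  0.   -0.28]
heel [0.5308 0.0333 0.0447] pickyaw 109.66
rel C: r 27.27mm ang -71.68  (slot-rel 13.32) depth -5.26
14.6 [-0.61 -0.73 -2.26] 0.06
```

View pics/scene9.png

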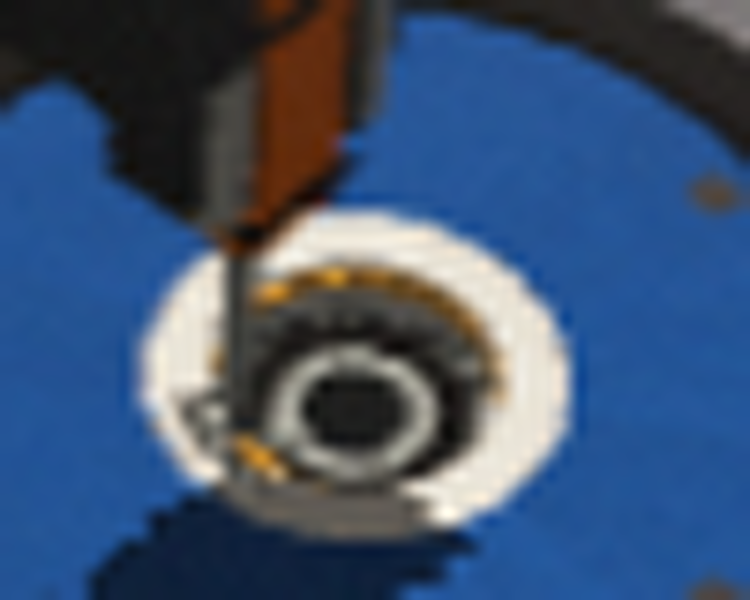

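Request:
step_arm(increments=[[0.015,0,0,-0.0005,0],[0.015,0,0,-0.001,0],[0.015,0,0,-0.0015,0],[0.015,0,0,-0.002,0],[0.015,0,0,-0.0025,0],[0.015,0,0,-0.0025,0]])

```text
time_s: 14.92
eef_pos: [0.5316, 0.0326, 0.3036]
tcp_rot: [-0.17, 0.985, -0.0, 0.0]
contact_force: [-1.8, -0.2, -3.7]
grip_width: 0.0213
```

```bash
python3 -c "
from h import *
arc(28,0,(14.6,))"
```

```text
t 14.92 pos [0.5316 0.0326 0.3036] yaw -160.37 tilt [ 0.0004 -0.0009] F [-1.82 -0.21 -3.66] M [-0.04  0.45  0.01] g 0.0213 q [ 0.06  0.37 -0.09  1.11 -0.   -0.28]
heel [0.5318 0.0323 0.048 ] pickyaw 109.63
rel C: r 28.52mm ang -70.42  (slot-rel 14.58) depth -1.97
14.6 [-0.01  0.51 -1.97] 0.03
```

Request:
step_arm(increments=[[0.015,0.0003,0.0002,-0.0005,0],[0.015,0.0005,0.0005,-0.001,0],[0.015,0.0005,0.0005,-0.0015,0],[0.015,0.0005,0.0005,-0.002,0],[0.015,0.0005,0.0005,-0.0025,0],[0.015,0.0005,0.0005,-0.003,0],[0.015,0.0005,0.0005,-0.0035,0],[0.015,0.0005,0.0005,-0.0035,0]])

```text
time_s: 15.58
eef_pos: [0.5309, 0.0332, 0.3069]
tcp_rot: [-0.171, 0.985, 0.0, -0.0]
contact_force: [-0.7, -0.1, -5.1]
grip_width: 0.0219
```

```bash
python3 -c "
from h import *
arc(28,2.5,(14.6,))
im,d=get_image('scene'); save(im,'scene10.png',(250,180,300,220),15)"
```

```text
t 15.58 pos [0.5309 0.0332 0.3069] yaw -160.35 tilt [-0.0002  0.    ] F [-0.72 -0.07 -5.12] M [0.02 0.27 0.04] g 0.0219 q [ 0.06  0.37 -0.09  1.12  0.   -0.28]
heel [0.5309 0.0332 0.0513] pickyaw 109.65
rel C: r 27.42mm ang -71.55  (slot-rel 13.45) depth 1.25
14.6 [-0.55 -0.59 -1.25] 0.05
```

View pics/scene10.png

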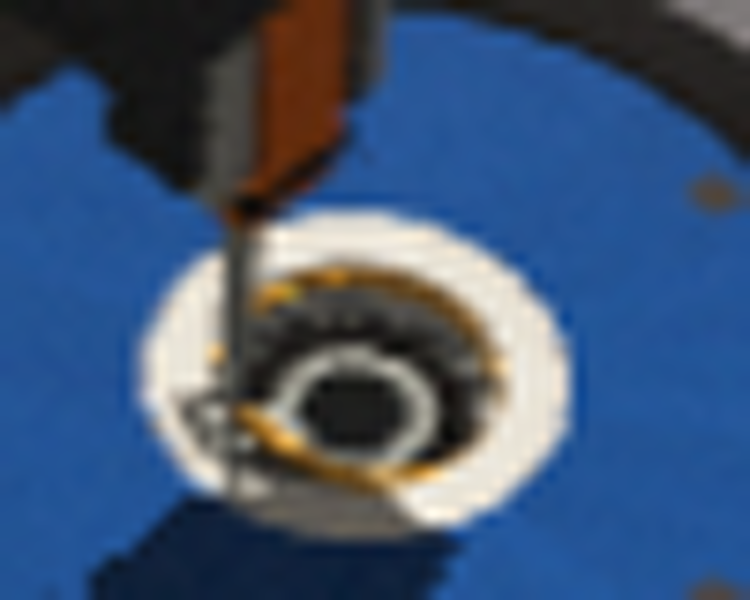

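Request:
step_arm(increments=[[0.015,0,0,-0.0005,0],[0.015,0,0,-0.001,0],[0.015,0,0,-0.0015,0],[0.015,0,0,-0.0018,0],[0.015,0,0,-0.0018,0]])

```text
time_s: 16.05
eef_pos: [0.5309, 0.0332, 0.3085]
tcp_rot: [-0.171, 0.985, 0.0, -0.0]
contact_force: [-1.2, 0.8, -5.3]
grip_width: 0.0213
```

```bash
python3 -c "
from h import *
arc(27.7,3,(13.5,16,18.5,21,23.5,26,28.5,31,33.5))"
```

```text
t 16.05 pos [0.5309 0.0332 0.3085] yaw -160.34 tilt [-0.0002  0.0001] F [-1.18  0.82 -5.29] M [0.16 0.17 0.01] g 0.0213 q [ 0.06  0.36 -0.08  1.12  0.   -0.28]
heel [0.5309 0.0332 0.0529] pickyaw 109.66
rel C: r 27.39mm ang -71.49  (slot-rel 13.51) depth 2.95
13.5 [ 0.01 -0.31 -0.05] 1.16
16 [-1.2  -0.31 -0.05] -1.34
18.5 [-2.41 -0.25 -0.05] -3.84
21 [-3.61 -0.15 -0.05] -6.34
23.5 [-4.81  0.01 -0.05] -8.84
26 [-6.    0.23 -0.05] -11.34
28.5 [-7.18  0.49 -0.05] -13.84
31 [-8.34  0.8  -0.05] -16.34
33.5 [-9.5   1.17 -0.05] -18.84
```

Request:
step_arm(increments=[[0.015,-0.0006,-0.0002,-0.0001,-0.7],[0.015,-0.0018,-0.0002,-0.0002,-2.6],[0.015,-0.003,-0.0001,-0.0002,-5],[0.015,-0.0042,0,-0.0002,-7.6],[0.015,-0.0054,0.0001,-0.0002,-10],[0.015,-0.0066,0.0004,-0.0002,-12.6],[0.015,-0.0071,0.0005,-0.0002,-13.8],[0.015,-0.0071,0.0005,-0.0002,-13.8]])

```text
time_s: 16.72
eef_pos: [0.5369, 0.0359, 0.3082]
tcp_rot: [-0.288, 0.958, 0.0, -0.001]
contact_force: [-3.1, -0.0, -6.1]
grip_width: 0.0213
```

```bash
python3 -c "
from h import *
arc(27.7,3.2,(28.5,31,33.5,36,38.5,41,43.5,46,48.5))
im,d=get_image('scene'); save(im,'scene11.png',(250,180,300,220),15)"
```

```text
t 16.72 pos [0.5369 0.0359 0.3082] yaw -146.53 tilt [-0.0024 -0.0005] F [-3.08 -0.   -6.07] M [-0.02  0.83  0.02] g 0.0213 q [ 0.07  0.38 -0.06  1.13 -0.   -0.52]
heel [0.5363 0.0358 0.0526] pickyaw 123.47
rel C: r 27.35mm ang -58.88  (slot-rel 26.12) depth 2.63
28.5 [-1.13 -0.37 -0.57] -0.03
31 [-2.34 -0.34 -0.58] -2.53
33.5 [-3.55 -0.26 -0.58] -5.03
36 [-4.75 -0.13 -0.58] -7.53
38.5 [-5.94  0.05 -0.59] -10.03
41 [-7.13  0.29 -0.59] -12.53
43.5 [-8.3   0.58 -0.59] -15.03
46 [-9.46  0.92 -0.59] -17.53
48.5 [-10.61   1.3   -0.59] -20.03
```

View pics/scene11.png

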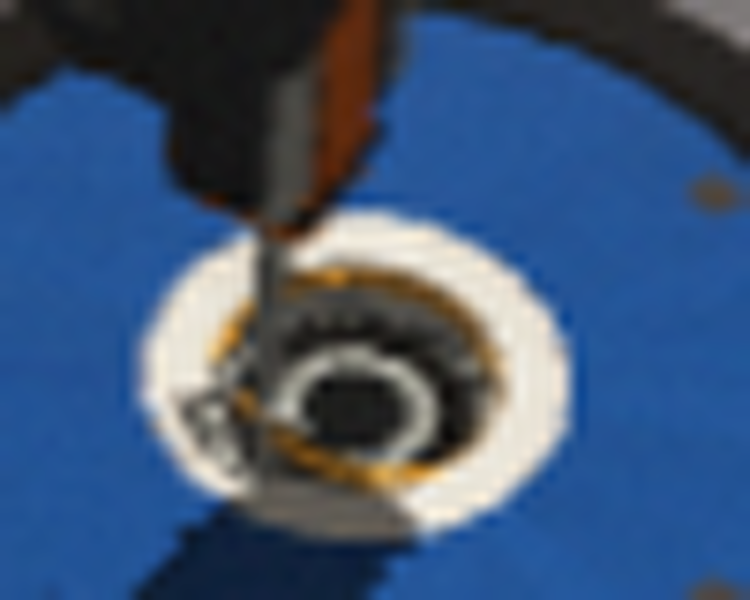

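Request:
step_arm(increments=[[0.015,-0.0012,0,-0.0003,-2.5],[0.015,-0.0024,0.0001,-0.0006,-5],[0.015,-0.0036,0.0002,-0.0009,-7.5],[0.015,-0.0048,0.0004,-0.0012,-10],[0.015,-0.006,0.0006,-0.0012,-12.5],[0.015,-0.0072,0.0009,-0.0012,-15],[0.015,-0.0084,0.0013,-0.0012,-17.5],[0.015,-0.0095,0.0017,-0.0012,-20]])

```text
time_s: 17.43
eef_pos: [0.5431, 0.0419, 0.3086]
tcp_rot: [-0.45, 0.893, -0.0, -0.003]
contact_force: [-4.9, -2.0, -8.8]
grip_width: 0.0216
```

```bash
python3 -c "
from h import *
arc(27.7,4,(48.5,51,53.5,56,58.5,61,63.5,66,68.5))
im,d=get_image('scene'); save(im,'scene12.png',(250,180,300,220),15)"
```

```text
t 17.43 pos [0.5431 0.0419 0.3086] yaw -126.5 tilt [-0.0054 -0.0029] F [-4.88 -1.99 -8.81] M [-0.75  1.28  0.03] g 0.0216 q [ 0.08  0.39 -0.04  1.14 -0.   -0.86]
heel [0.5417 0.0412 0.053 ] pickyaw 143.5
rel C: r 26.57mm ang -42.69  (slot-rel 42.31) depth 3.02
48.5 [-2.86 -1.29 -0.99] 0.0
51 [-4.07 -1.26 -1.  ] -2.5
53.5 [-5.27 -1.18 -1.01] -5.0
56 [-6.47 -1.05 -1.01] -7.5
58.5 [-7.67 -0.86 -1.02] -10.0
61 [-8.85 -0.63 -1.03] -12.5
63.5 [-10.03  -0.34  -1.03] -15.0
66 [-11.19  -0.    -1.04] -17.5
68.5 [-12.33   0.39  -1.04] -20.0
```

View pics/scene12.png

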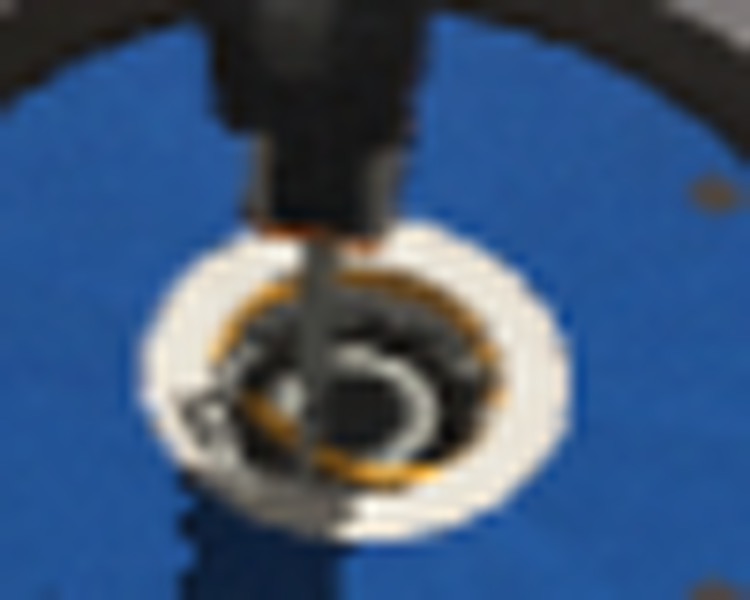

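Request:
step_arm(increments=[[0.015,-0.0006,0,0.0003,-1.2],[0.015,-0.0018,-0.0002,0.0004,-3.7],[0.015,-0.003,-0.0002,0.0004,-6.2],[0.015,-0.0042,-0.0001,0.0004,-8.7],[0.015,-0.0054,0.0001,0.0004,-11.2],[0.015,-0.0066,0.0003,0.0004,-13.7],[0.015,-0.0072,0.0005,0.0004,-15],[0.015,-0.0072,0.0005,0.0004,-15]])

```text
time_s: 18.15
eef_pos: [0.548, 0.0485, 0.3093]
tcp_rot: [-0.562, 0.827, 0.0, -0.001]
contact_force: [-2.2, -0.7, -4.6]
grip_width: 0.0214
```

```bash
python3 -c "
from h import *
arc(27.7,3,(56,58.5,61,63.5,66,68.5,71,73.5,76,78.5,81))
im,d=get_image('scene'); save(im,'scene13.png',(250,180,300,220),15)"
```

```text
t 18.15 pos [0.548  0.0485 0.3093] yaw -111.58 tilt [-0.0013 -0.0008] F [-2.2  -0.75 -4.59] M [-0.32  0.58  0.01] g 0.0214 q [ 0.09  0.4  -0.03  1.15 -0.   -1.11]
heel [0.5477 0.0483 0.0537] pickyaw 158.42
rel C: r 27.76mm ang -23.20  (slot-rel 61.80) depth 3.65
56 [2.79 0.28 0.66] 7.42
58.5 [1.59 0.15 0.65] 4.92
61 [0.39 0.07 0.65] 2.42
63.5 [-0.82  0.05  0.65] -0.08
66 [-2.03  0.07  0.65] -2.58
68.5 [-3.24  0.16  0.65] -5.08
71 [-4.44  0.29  0.65] -7.58
73.5 [-5.63  0.47  0.65] -10.08
76 [-6.82  0.71  0.64] -12.58
78.5 [-7.99  1.    0.64] -15.08
81 [-9.15  1.34  0.64] -17.58
```

View pics/scene13.png

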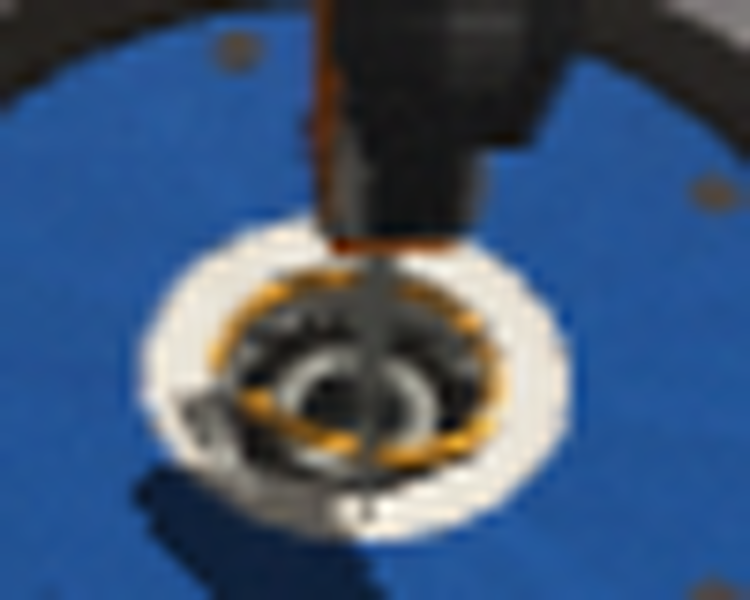

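Request:
step_arm(increments=[[0.015,-0.0012,0,0,-1.7],[0.015,-0.0024,0.0001,0,-4.2],[0.015,-0.0036,0.0002,0,-6.7],[0.015,-0.0048,0.0003,0,-9.2],[0.015,-0.006,0.0005,0,-11.7],[0.015,-0.0071,0.0008,0,-14],[0.015,-0.0071,0.0008,0,-14],[0.015,-0.0071,0.0008,0,-14]])

```text
time_s: 18.87
eef_pos: [0.5508, 0.0555, 0.3102]
tcp_rot: [-0.658, 0.753, -0.001, 0.001]
contact_force: [-2.4, -3.1, -5.5]
grip_width: 0.0212
```

```bash
python3 -c "
from h import *
arc(27.7,3.5,(76,78.5,81,83.5,86,88.5))
im,d=get_image('scene'); save(im,'scene14.png',(250,180,300,220),15)"
```

```text
t 18.87 pos [0.5508 0.0555 0.3102] yaw -97.65 tilt [ 0.0024 -0.0003] F [-2.38 -3.13 -5.52] M [-0.7   0.38  0.01] g 0.0212 q [ 0.1   0.4  -0.02  1.15 -0.   -1.34]
heel [0.5515 0.0554 0.0546] pickyaw 172.35
rel C: r 29.49mm ang -7.33  (slot-rel 77.67) depth 4.61
76 [0.82 1.8  1.11] 1.35
78.5 [-0.39  1.8   1.11] -1.15
81 [-1.6   1.85  1.11] -3.65
83.5 [-2.8   1.95  1.11] -6.15
86 [-4.    2.11  1.11] -8.65
88.5 [-5.19  2.32  1.11] -11.15
```

View pics/scene14.png

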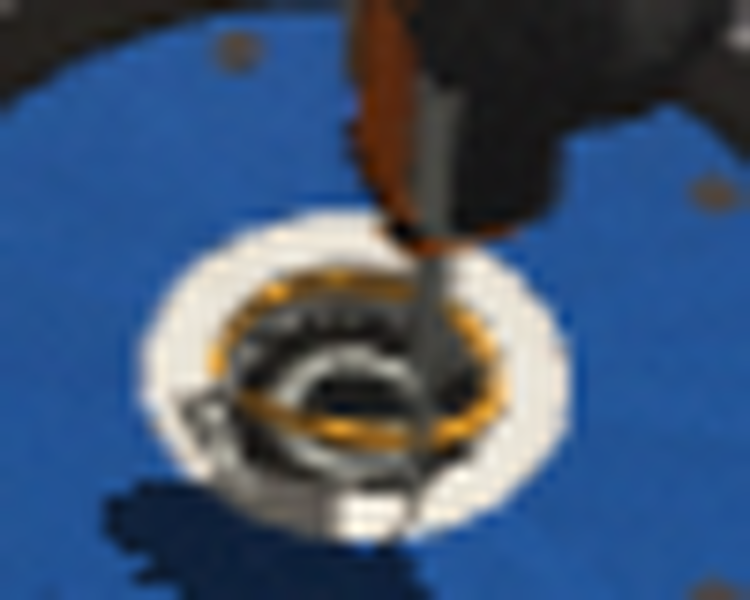

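Request:
step_arm(increments=[[0.015,-0.001,0.0005,0,-2.4],[0.015,-0.0022,0.0009,0,-4.9],[0.015,-0.0034,0.0012,0,-7.4],[0.015,-0.0046,0.0014,0,-9.9],[0.015,-0.0052,0.0015,0,-11],[0.015,-0.0052,0.0015,0,-11]])

```text
time_s: 19.42
eef_pos: [0.5501, 0.0613, 0.3104]
tcp_rot: [0.728, -0.686, 0.001, -0.001]
contact_force: [0.3, -0.3, -0.8]
grip_width: 0.0213
```

```bash
python3 -c "
from h import *
arc(27.7,4.5,(86,88.5,91,93.5,96,98.5,101))
im,d=get_image('scene'); save(im,'scene15.png',(250,180,300,220),15)"
```

```text
t 19.42 pos [0.5501 0.0613 0.3104] yaw -86.58 tilt [0.0029 0.0011] F [ 0.28 -0.26 -0.83] M [0.06 0.03 0.04] g 0.0213 q [ 0.11  0.4  -0.02  1.15  0.   -1.52]
heel [0.5509 0.0615 0.0548] pickyaw -176.58
rel C: r 28.76mm ang 4.67  (slot-rel 89.67) depth 4.83
86 [1.8  1.08 0.32] 2.42
88.5 [0.59 1.05 0.32] -0.08
91 [-0.62  1.08  0.33] -2.58
93.5 [-1.83  1.16  0.33] -5.08
96 [-3.03  1.29  0.33] -7.58
98.5 [-4.22  1.48  0.33] -10.08
101 [-5.41  1.72  0.33] -12.58
```

View pics/scene15.png

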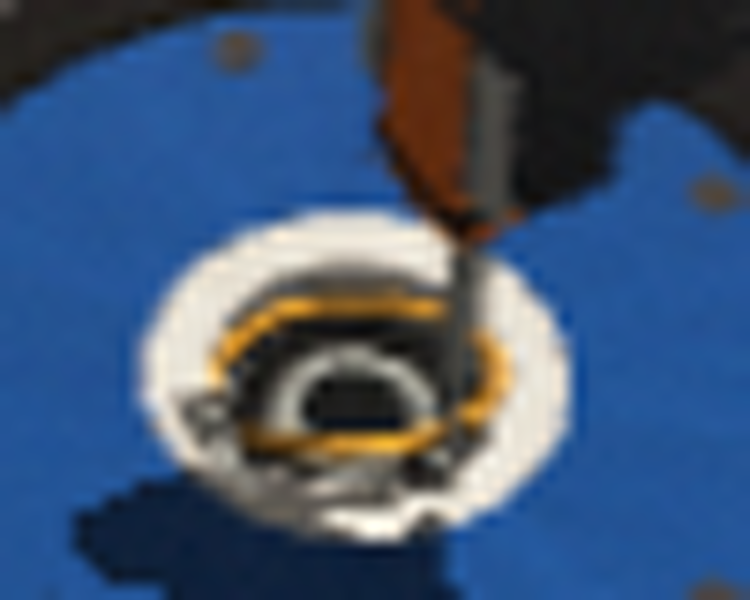

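Request:
step_arm(increments=[[0.015,0,0,-0.001,0],[0.015,0,0,-0.002,0],[0.015,0,0,-0.003,0],[0.015,0,0,-0.004,0],[0.015,0,0,-0.004,0],[0.015,0,0,-0.004,0]])

```text
time_s: 19.97
eef_pos: [0.5495, 0.061, 0.3139]
tcp_rot: [0.728, -0.686, 0.0, -0.0]
contact_force: [0.3, -0.1, -1.7]
grip_width: 0.0214
```

```bash
python3 -c "
from h import *
h=heel()[0]; p=np.array(proj('scene',h))+[.7,-1]; print(p,(p-[250,180]+.5)*15)
im,d=get_image('scene'); save(im,'scene16.png',(250,180,300,220),15); np.save('/tmp/s16.npy',im)"
```

```text
t 19.97 pos [0.5495 0.061  0.3139] yaw -86.55 tilt [0.0006 0.0003] F [ 0.31 -0.15 -1.73] M [-0.01 -0.04 -0.06] g 0.0214 q [ 0.11  0.4  -0.02  1.16  0.   -1.52]
heel [0.5497 0.0611 0.0583] pickyaw -176.55
[279.6043662  209.89370643] [451.565493   455.90559649]
```

View pics/scene16.png

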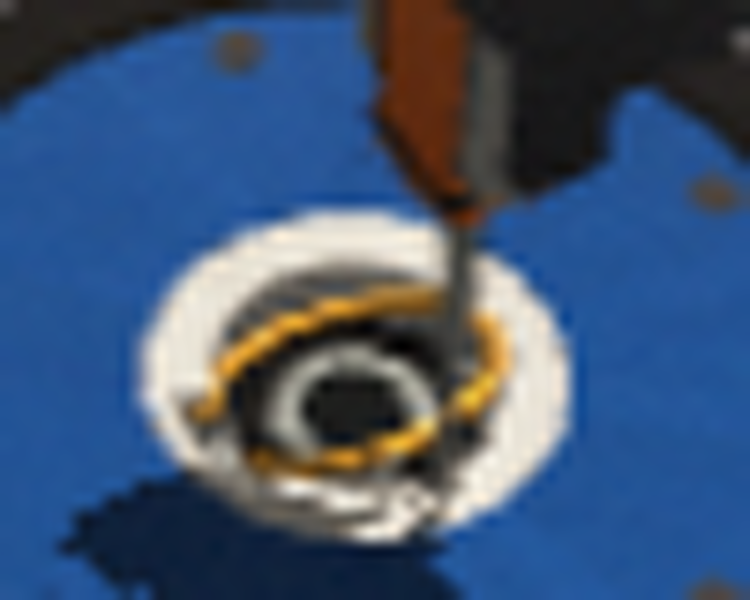

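Request:
step_arm(increments=[[0.015,0,0,-0.002,0],[0.015,0,0,-0.004,0],[0.015,0,0,-0.006,0],[0.015,0,0,-0.008,0],[0.015,0,0,-0.01,0],[0.015,0,0,-0.012,0],[0.015,0,0,-0.012,0]])

```text
time_s: 20.6
eef_pos: [0.5496, 0.061, 0.3262]
tcp_rot: [0.728, -0.685, 0.0, -0.0]
contact_force: [0.8, 0.2, -1.3]
grip_width: 0.0215
```

```bash
python3 -c "
from h import *
h=heel()[0]; rel(h); p=np.array(proj('scene',h))+[.7,-1]; print(p,(p-[250,170]+.5)*15)
im,d=get_image('scene'); save(im,'scene17.png',(250,170,300,220),12); np.save('/tmp/s16.npy',im)"
```

```text
t 20.6 pos [0.5496 0.061  0.3262] yaw -86.55 tilt [0.001  0.0001] F [ 0.78  0.25 -1.3 ] M [0.01 0.04 0.01] g 0.0215 q [ 0.11  0.39  0.    1.19  0.   -1.52]
heel [0.5498 0.0611 0.0706] pickyaw -176.55
rel C: r 27.71mm ang 3.86  (slot-rel 88.86) depth 20.61
[279.90673092 206.66378296] [456.10096381 557.45674445]
```

View pics/scene17.png

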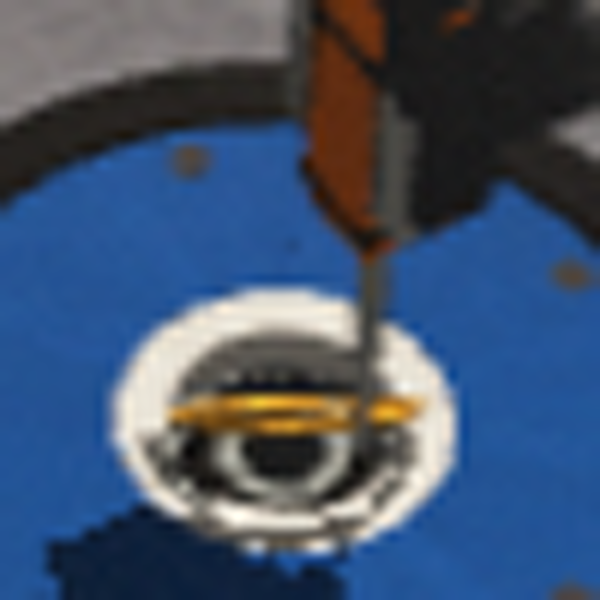

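Request:
step_arm(increments=[[0.015,0,0.0015,-0.004,0],[0.015,0,0.003,-0.008,0],[0.015,0,0.0045,-0.012,0],[0.015,0,0.006,-0.016,0],[0.015,0,0.0075,-0.021,0],[0.015,0,0.009,-0.026,0],[0.015,0,0.01,-0.03,0],[0.015,0,0.01,-0.03,0]])

```text
time_s: 21.32
eef_pos: [0.5395, 0.0604, 0.3569]
tcp_rot: [0.728, -0.685, 0.001, -0.001]
contact_force: [-0.2, -0.4, -0.4]
grip_width: 0.0215
```

```bash
python3 -c "
from h import *
h=heel()[0]; rel(h)
im,d=get_image('scene'); save(im,'scene18.png',(245,160,305,220),10); np.save('/tmp/s16.npy',im)"
```

```text
t 21.32 pos [0.5395 0.0604 0.3569] yaw -86.54 tilt [0.002  0.0002] F [-0.19 -0.44 -0.45] M [-0.    0.   -0.02] g 0.0215 q [ 0.11  0.35  0.03  1.25 -0.   -1.52]
heel [0.5401 0.0605 0.1013] pickyaw -176.54
rel C: r 17.92mm ang 4.17  (slot-rel 89.17) depth 51.34
```

View pics/scene18.png

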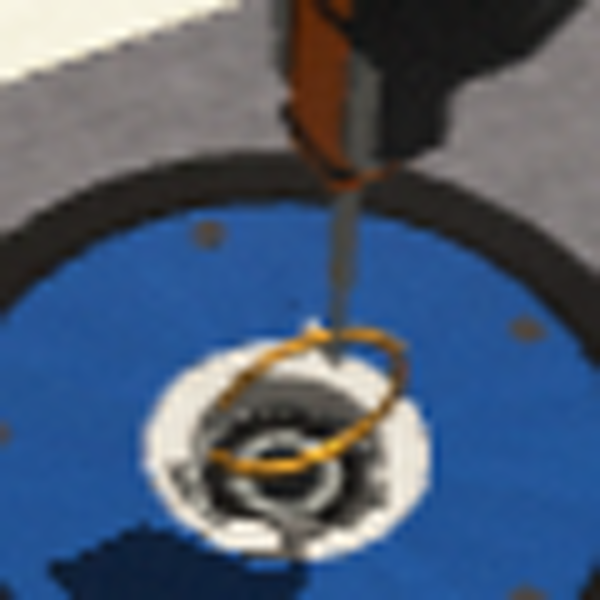

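```bash
python3 -c "
from h import *
hplan(C[0]+.078,C[1],.05+.062,-176.5)"
```

```text
t 21.37 pos [0.5396 0.0604 0.3564] yaw -86.55 tilt [0.0015 0.0001] F [ 0.75 -0.57 -1.85] M [-0.02 -0.02  0.04] g 0.0215 q [ 0.11  0.35  0.03  1.25 -0.   -1.52]
heel [0.5399 0.0604 0.1008] pickyaw -176.55
rel C: r 17.77mm ang 4.03  (slot-rel 89.03) depth 50.79
shift [  4.87 -60.11 -11.12] mm spin -0.05 rows>= 1.5
```

Request:
step_arm(increments=[[0.015,0,0,-0.003,0],[0.015,0,0,-0.007,0],[0.015,0,-0.001,-0.01,0],[0.015,0,-0.004,-0.011,0],[0.015,0.001,-0.008,-0.011,0],[0.015,0.001,-0.013,-0.011,0],[0.015,0.002,-0.019,-0.011,0],[0.015,0.002,-0.025,-0.011,0]])

```text
time_s: 22.03
eef_pos: [0.5652, 0.0598, 0.3663]
tcp_rot: [0.728, -0.686, -0.0, 0.0]
contact_force: [0.1, 0.9, -1.8]
grip_width: 0.0214
```

Request:
step_arm(increments=[[0.015,0,-0.006,0,0],[0.015,0.001,-0.012,0,0],[0.015,0.001,-0.018,0,0],[0.015,0.002,-0.023,0,0],[0.015,0.002,-0.028,0,0],[0.015,0.003,-0.032,0,0],[0.015,0.003,-0.034,0,0],[0.015,0.003,-0.035,0,0]])

```text
time_s: 22.7
eef_pos: [0.6, 0.059, 0.3665]
tcp_rot: [0.728, -0.686, -0.0, 0.0]
contact_force: [0.2, 0.1, -0.7]
grip_width: 0.0213
```

```bash
python3 -c "
from h import *
im,d=get_image('scene'); save(im,'scene19.png',(245,150,325,230),7); np.save('/tmp/s16.npy',im)
im,d=get_image('top'); save(im,'top19.png',(195,140,295,240),6)
hplan(C[0]+.078,C[1],.05+.055,-176.5)"
```

```text
t 22.8 pos [0.5997 0.059  0.3665] yaw -86.55 tilt [-0.0003 -0.    ] F [-0.47  0.06 -0.63] M [ 0.02 -0.06 -0.03] g 0.0215 q [ 0.1   0.46  0.23  1.33  0.   -1.53]
heel [0.5996 0.059  0.1109] pickyaw -176.55
rel C: r 77.41mm ang -0.13  (slot-rel 84.87) depth 60.92
shift [-0.14 -0.6   5.92] mm spin -0.05 rows>= 0.1
```

View pics/scene19.png

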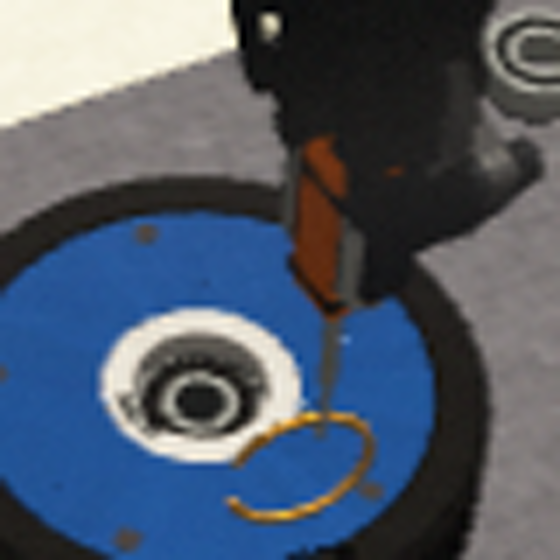

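View pics/top19.png

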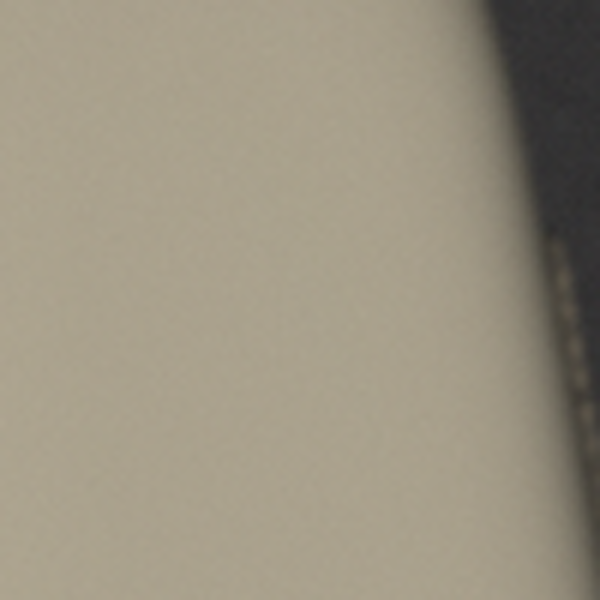

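Request:
step_arm(increments=[[0.015,0,0,0.004,0],[0.015,0,0,0.008,0],[0.015,0,0,0.011,0],[0.015,0,0.003,0.013,0],[0.015,0,0.006,0.0145,0],[0.015,0,0.009,0.0155,0],[0.015,0,0.012,0.0165,0],[0.015,0,0.015,0.0175,0]])

```text
time_s: 23.47
eef_pos: [0.5843, 0.0581, 0.3492]
tcp_rot: [0.728, -0.685, 0.0, -0.0]
contact_force: [-0.3, -0.6, -0.5]
grip_width: 0.0215
```

```bash
python3 -c "
from h import *
im,d=get_image('scene'); save(im,'scene20.png',(245,150,325,230),7)
hplan(C[0]+.078,C[1],.05+.055,-176.5)"
```

```text
t 23.52 pos [0.5838 0.0581 0.349 ] yaw -86.55 tilt [-0.0007 -0.    ] F [-0.27  0.33 -0.92] M [-0.05  0.11 -0.07] g 0.0211 q [ 0.1   0.44  0.14  1.28  0.   -1.53]
heel [0.5836 0.0581 0.0934] pickyaw -176.55
rel C: r 61.39mm ang -1.06  (slot-rel 83.94) depth 43.44
shift [ -0.13 -16.65 -11.57] mm spin -0.05 rows>= 0.5
```

View pics/scene20.png

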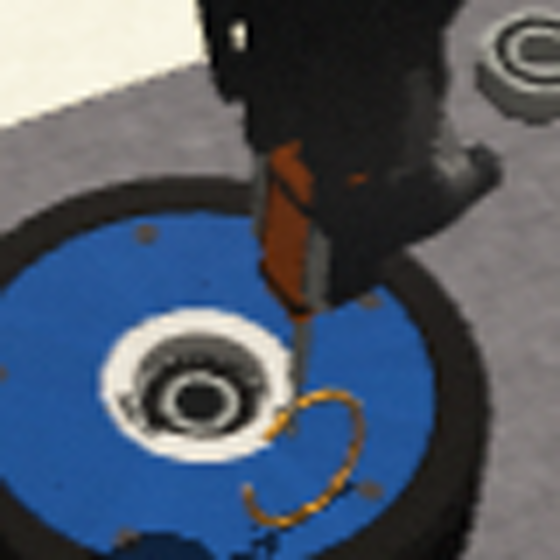

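```bash
python3 -c "
from h import *
b=np.array([.7,-1])
for p in ((285,525),(250,490),(340,490)):
    q=np.array(p)/7+[245,150]-.5-b; X=back('scene',q[0],q[1],.052); print(p,X,(X[:2]-C)*1e3)
for p in ((335,395),(270,435),(360,420)):
    q=np.array(p)/7+[245,150]-.5-b
    for z in (.08,.09,.095): X=back('scene',q[0],q[1],z); print(p,z,(X[:2]-C)*1e3)
h=heel(0)[0];p=np.array(proj('scene',h))+b; print((p-[245,150]+.5)*7)
"
```

```text
(285, 525) [0.5891166  0.05514531 0.052     ] [66.91659924 -4.05468689]
(250, 490) [0.57131336 0.0515527  0.052     ] [49.11335711 -7.64730193]
(340, 490) [0.58429373 0.07866727 0.052     ] [62.09373364 19.467269  ]
(335, 395) 0.08 [44.60896405 24.8770411 ]
(335, 395) 0.09 [51.35282562 20.2438317 ]
(335, 395) 0.095 [54.7247564 17.927227 ]
(270, 435) 0.08 [50.14004589 -2.53587439]
(270, 435) 0.09 [56.81522046 -6.82866014]
(270, 435) 0.095 [60.15280774 -8.97505302]
(360, 420) 0.08 [57.38723253 27.14604839]
(360, 420) 0.09 [63.97240887 22.48466162]
(360, 420) 0.095 [67.26499704 20.15396824]
[292.95586199 432.44040075]
```

Request:
step_arm(increments=[[0.015,-0.0005,0.003,0.002,0],[0.015,-0.001,0.006,0.004,0],[0.015,-0.0015,0.009,0.006,0],[0.015,-0.002,0.012,0.008,0],[0.015,-0.0025,0.015,0.01,0],[0.015,-0.003,0.018,0.0125,0],[0.015,-0.003,0.02,0.015,0],[0.015,-0.003,0.022,0.0175,0]])

```text
time_s: 24.18
eef_pos: [0.5623, 0.0598, 0.3313]
tcp_rot: [0.728, -0.685, -0.0, 0.0]
contact_force: [-0.2, 0.7, -0.8]
grip_width: 0.0216
```

```bash
python3 -c "
from h import *
im,d=get_image('scene'); save(im,'scene21.png',(245,150,325,230),7)
heel();rel()
h=heel(0)[0];p=np.array(proj('scene',h))+[.7,-1]; print((p-[245,150]+.5)*7)
"
```

```text
t 24.23 pos [0.5618 0.0598 0.3308] yaw -86.54 tilt [-0.0015 -0.0002] F [-1.34 -0.06 -1.2 ] M [-0.05  0.05  0.  ] g 0.0213 q [ 0.11  0.41  0.05  1.21 -0.   -1.53]
heel [0.5614 0.0597 0.0752] pickyaw -176.54
rel C: r 39.25mm ang 0.76  (slot-rel 85.76) depth 25.17
[261.57346745 417.51401476]
```

View pics/scene21.png

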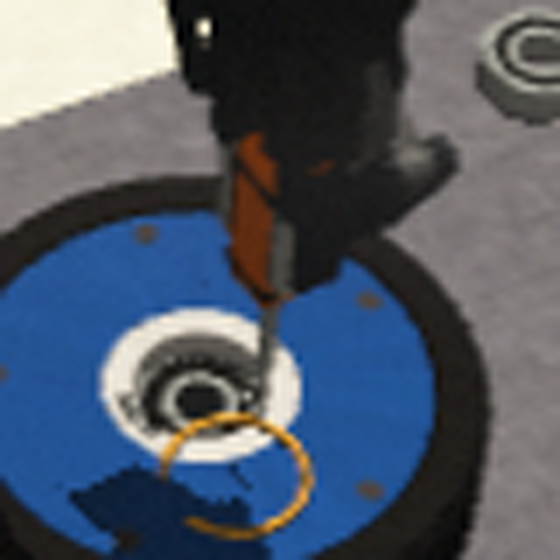

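```bash
python3 -c "
from h import *
b=np.array([.7,-1])
def w(p,z):
    q=np.array(p)/7+[245,150]-.5-b; X=back('scene',q[0],q[1],z); return np.round((X[:2]-C)*1e3,1)
for p,z in (((240,537),.052),((188,520),.052),((310,480),.06),((165,480),.06),((165,480),.07),((240,418),.078),((200,425),.075)): print(p,z,w(p,z))
"
```

```text
(240, 537) 0.052 [ 64.8 -19.8]
(188, 520) 0.052 [ 51.2 -32. ]
(310, 480) 0.06 [59.2  9. ]
(165, 480) 0.06 [ 38.5 -34.4]
(165, 480) 0.07 [ 45.1 -38.2]
(240, 418) 0.078 [38.3 -7.2]
(200, 425) 0.075 [ 33.1 -19.2]
```

Request:
step_arm(increments=[[0.015,0,0.001,0.003,0],[0.015,0,0.002,0.006,0],[0.015,0,0.003,0.009,0],[0.015,0,0.004,0.012,0],[0.015,0,0.004,0.015,0],[0.015,0,0.004,0.018,0],[0.015,0,0.004,0.0205,0],[0.015,0,0.004,0.022,0]])

```text
time_s: 24.9
eef_pos: [0.5585, 0.0595, 0.3091]
tcp_rot: [0.728, -0.685, -0.0, 0.0]
contact_force: [0.2, -0.1, -1.1]
grip_width: 0.0212
```

```bash
python3 -c "
from h import *
im,d=get_image('scene'); save(im,'scene22.png',(245,170,305,230),10)
heel();rel()
h=heel(0)[0];p=np.array(proj('scene',h))+[.7,-1]; print((p-[245,170]+.5)*10)
"
```

```text
t 24.95 pos [0.5584 0.0595 0.3089] yaw -86.55 tilt [-0.0009 -0.0001] F [ 0.31  0.11 -1.31] M [0.02 0.01 0.01] g 0.0209 q [ 0.11  0.42  0.    1.16  0.   -1.52]
heel [0.5582 0.0595 0.0533] pickyaw -176.55
rel C: r 36.01mm ang 0.45  (slot-rel 85.45) depth 3.34
[360.87322932 444.88548285]
```

View pics/scene22.png

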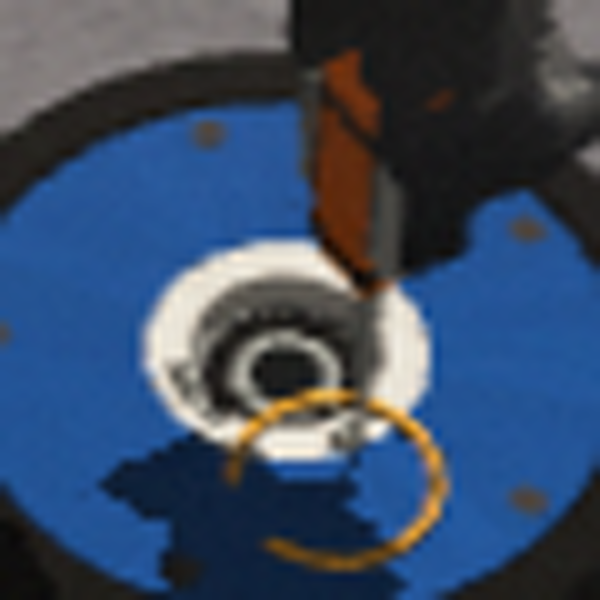

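```bash
python3 -c "
from h import *
im,d=get_image('scene'); np.save('/tmp/s23.npy',im); save(im,'scene23.png',(266,195,296,230),20)
b=np.array([.7,-1])
h,R,y=heel(0);a=np.radians(y-90)
f=lambda X:(np.array(proj('scene',X))+b-[266,195]+.5)*20
print('heel',f(h),'tip',f(h+np.array([.0106*np.cos(a),.0106*np.sin(a),.0028])),'sh10',f(h+[0,0,.01]))
"
```

```text
heel [302.64090714 388.84199269] tip [256.86520941 312.27058278] sh10 [307.43425986 336.17829857]
```

View pics/scene23.png

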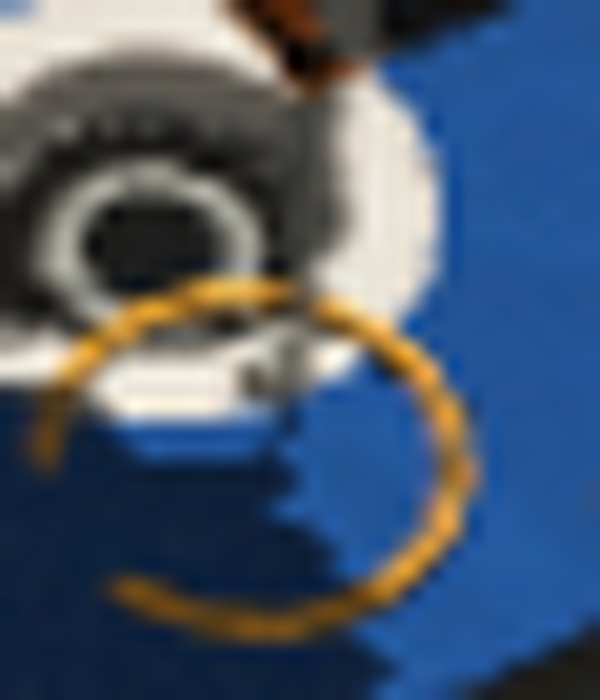

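```bash
cat >> h.py <<'E'
def ringfit(im,z=.0525,b=(.7,-1),win=(240,180,330,240),v=True):
    hsv=cv2.cvtColor(im,cv2.COLOR_RGB2HSV); m=(hsv[...,0]>8)&(hsv[...,0]<28)&(hsv[...,1]>130)&(hsv[...,2]>90)
    pts=[]
    for r in range(win[1],win[3]):
        for c in range(win[0],win[2]):
            if m[r,c]: pts.append(back('scene',c-b[0],r-b[1],z)[:2])
    pts=(np.array(pts)-C)*1e3
    pts=pts[np.hypot(*pts.T)<90]
    from scipy.optimize import least_squares
    f=least_squares(lambda p:np.hypot(pts[:,0]-p[0],pts[:,1]-p[1])-p[2],[50,0,24],loss='soft_l1')
    an=np.sort(np.degrees(np.arctan2(pts[:,1]-f.x[1],pts[:,0]-f.x[0])))
    g=np.diff(np.r_[an,an[0]+360]);i=g.argmax()
    print('ring centre rel C',np.round(f.x,1),'dist',round(np.hypot(*f.x[:2]),1),'n',len(pts),'gap',round(g[i]),'mid',round(an[i]+g[i]/2),'rms',round(np.sqrt(np.mean(f.fun**2)),2))
    return f.x
E
python3 -c "
from h import *
ringfit(np.load('/tmp/s23.npy')); ringfit(np.load('/tmp/s23.npy'),.054)"
```

```text
ring centre rel C [-291749.7 -572583.1  642640.8] dist 642626.9 n 92 gap 360 mid 243 rms 11.09
ring centre rel C [-319045.3 -626159.6  702769.7] dist 702755.8 n 92 gap 360 mid 243 rms 11.07
```

```bash
sed -i 's/win=(240,180,330,240)/win=(240,206,330,240)/; s/f=least_squares(lambda p:np.hypot(pts\[:,0\]-p\[0\],pts\[:,1\]-p\[1\])-p\[2\],\[50,0,24\],loss/f=least_squares(lambda p:np.hypot(pts[:,0]-p[0],pts[:,1]-p[1])-p[2],[pts[:,0].mean(),pts[:,1].mean(),24],bounds=([-100,-100,20],[100,100,28]),loss/' h.py
python3 -c "
from h import *
ringfit(np.load('/tmp/s23.npy')); ringfit(np.load('/tmp/s23.npy'),.056)"
```

```text
ring centre rel C [41.7 -9.5 24.2] dist 42.8 n 48 gap 78 mid -102 rms 1.01
ring centre rel C [ 44.  -10.9  24.1] dist 45.3 n 48 gap 78 mid -102 rms 1.0
```

```bash
python3 -c "
from h import *
for x,y in ((48,-6),(62,-14),(70.8,-16.2)): hplan(C[0]+x*1e-3,C[1]+y*1e-3,.0517,-176.5+0)" | grep shift
```

```text
shift [  7.04 -11.5    1.9 ] mm spin -0.05 rows>= 0.3
shift [ 15.87 -24.99   1.89] mm spin -0.05 rows>= 0.7
shift [ 18.59 -33.64   1.88] mm spin -0.05 rows>= 0.9
```

Request:
step_arm(increments=[[0.015,0,0,0.0006,0],[0.015,0,0,0.0012,0],[0.015,0,0,0.0016,0],[0.015,0,0,0.0016,0]])

```text
time_s: 25.33
eef_pos: [0.5585, 0.0596, 0.308]
tcp_rot: [0.728, -0.685, 0.0, -0.0]
contact_force: [0.5, 0.4, -1.5]
grip_width: 0.0216
```

Request:
step_arm(increments=[[0.015,0.0015,-0.0025,0.0003,0],[0.015,0.003,-0.005,0.0004,0],[0.015,0.0045,-0.0075,0.0004,0],[0.015,0.006,-0.01,0.0004,0],[0.015,0.0075,-0.0125,0.0004,0],[0.015,0.009,-0.0145,0.0004,0],[0.015,0.009,-0.0145,0.0004,0]])

```text
time_s: 25.92
eef_pos: [0.574, 0.0511, 0.3076]
tcp_rot: [0.728, -0.686, 0.0, -0.0]
contact_force: [0.8, 0.1, -2.6]
grip_width: 0.0212
```

```bash
python3 -c "
from h import *
im,d=get_image('scene'); save(im,'scene24.png',(266,195,296,230),16); ringfit(im)
h=heel()[0]; print((h[:2]-C)*1e3); rel(h)
b=np.array([.7,-1]); print('heel',(np.array(proj('scene',h))+b-[266,195]+.5)*16)"
```

```text
ring centre rel C [41.6 -9.3 24.1] dist 42.6 n 51 gap 55 mid -90 rms 0.97
t 25.97 pos [0.5738 0.0513 0.3075] yaw -86.57 tilt [-0.  0.] F [-0.27 -1.34 -0.97] M [ 0.03  0.01 -0.05] g 0.0215 q [ 0.09  0.45  0.04  1.17  0.   -1.54]
heel [0.5738 0.0513 0.0519] pickyaw -176.57
[51.59635993 -7.948542  ]
rel C: r 52.21mm ang -8.76  (slot-rel 76.24) depth 1.90
heel [241.61311705 413.37114915]
```

View pics/scene24.png

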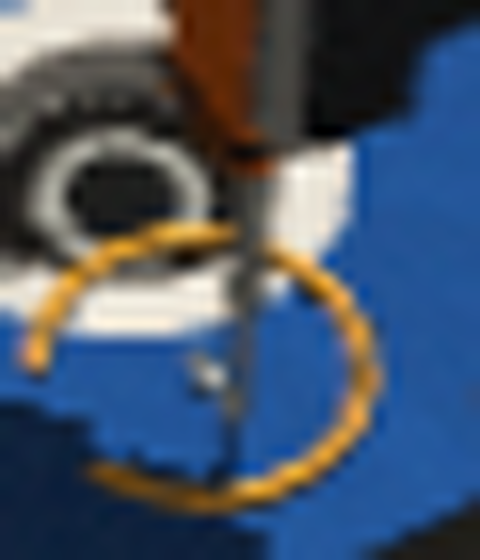

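```bash
python3 -c "
from h import *
for x,y in ((61,-13.6),(66,-14.7),(71.2,-15.9)): hplan(C[0]+x*1e-3,C[1]+y*1e-3,.0519,-176.5+0)" | grep shift
```

```text
shift [ 6.2  -9.05  0.  ] mm spin -0.07 rows>= 0.3
shift [  7.6  -13.97   0.  ] mm spin -0.07 rows>= 0.4
shift [  9.11 -19.09   0.  ] mm spin -0.07 rows>= 0.5
```

Request:
step_arm(increments=[[0.015,0.003,-0.0045,0,0],[0.015,0.006,-0.009,0,0],[0.015,0.0067,-0.0113,0,0],[0.015,0.0073,-0.0135,0,0],[0.015,0.008,-0.0155,0,0],[0.015,0.0085,-0.0175,0,0],[0.015,0.009,-0.019,0,0],[0.015,0.009,-0.019,0,0]])

```text
time_s: 26.63
eef_pos: [0.5933, 0.0436, 0.3076]
tcp_rot: [0.728, -0.685, 0.0, -0.0]
contact_force: [-0.3, 0.7, -1.2]
grip_width: 0.0212
```

```bash
python3 -c "
from h import *
im,d=get_image('scene'); save(im,'scene25.png',(266,195,296,230),16); ringfit(im)
h=heel()[0]; print((h[:2]-C)*1e3); rel(h)
b=np.array([.7,-1]); print('heel',(np.array(proj('scene',h))+b-[266,195]+.5)*16)"
```

```text
ring centre rel C [ 51.4 -12.2  24.1] dist 52.8 n 63 gap 53 mid -87 rms 6.74
t 26.68 pos [0.5932 0.0436 0.3076] yaw -86.55 tilt [-0. -0.] F [-0.11  0.17 -1.02] M [-0.03 -0.    0.01] g 0.0213 q [ 0.07  0.48  0.1   1.19 -0.   -1.56]
heel [0.5932 0.0436 0.052 ] pickyaw -176.55
[ 70.9617453  -15.58239679]
rel C: r 72.65mm ang -12.38  (slot-rel 72.62) depth 1.97
heel [258.47555763 528.39313856]
```

View pics/scene25.png

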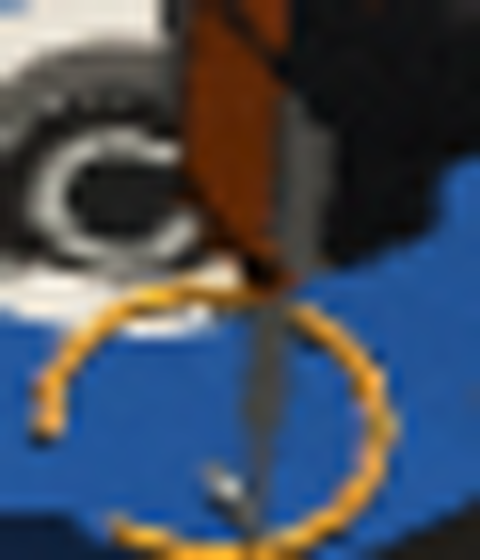

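Request:
step_arm(increments=[[0.015,-0.0005,0.002,0,0],[0.015,-0.0015,0.006,0,0],[0.015,-0.0015,0.006,-0.002,0],[0.015,-0.0015,0.006,-0.007,0],[0.015,-0.0015,0.006,-0.017,0],[0.015,-0.0015,0.006,-0.035,0],[0.015,-0.0015,0.006,-0.06,0],[0.015,-0.0015,0.006,-0.085,0]])

```text
time_s: 27.35
eef_pos: [0.5867, 0.0447, 0.3941]
tcp_rot: [0.728, -0.685, -0.0, 0.0]
contact_force: [0.6, -0.3, -0.6]
grip_width: 0.0212
```

```bash
python3 -c "
from h import *
im,d=get_image('scene'); save(im,'scene26.png',(225,150,325,240),7); ringfit(im)
h=heel()[0]"
```

```text
ring centre rel C [ 51.9 -12.5  23.8] dist 53.4 n 56 gap 54 mid -88 rms 0.82
t 27.4 pos [0.5878 0.0448 0.4006] yaw -86.55 tilt [0.0102 0.0008] F [1.97 0.99 3.19] M [-0.01 -0.13  0.03] g 0.0212 q [ 0.08  0.42  0.25  1.39  0.   -1.55]
heel [0.5904 0.045  0.145 ] pickyaw -176.55
```

View pics/scene26.png

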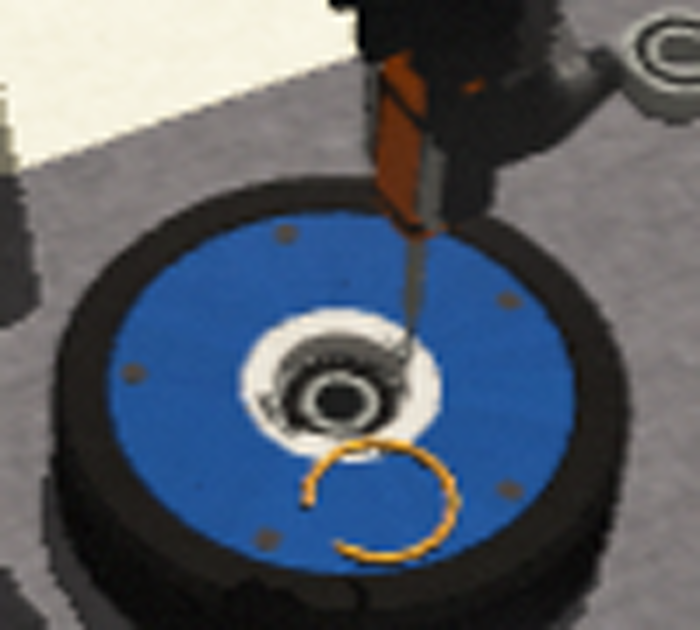

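Request:
step_arm(increments=[[0.015,0,0,-0.01,7],[0.015,0,0,-0.02,14],[0.015,0,0,-0.03,21],[0.015,0,0,-0.035,28],[0.015,0,0,-0.035,35],[0.015,0,0,-0.035,42],[0.015,0,0,-0.035,49],[0.015,0,0,-0.035,56]])

```text
time_s: 28.07
eef_pos: [0.587, 0.0447, 0.4286]
tcp_rot: [-0.318, 0.948, -0.0, 0.001]
contact_force: [1.1, -0.7, -0.7]
grip_width: 0.0213
```

```bash
python3 -c "
from h import *
plan((.592,-.25,.44),66.5)"
```

```text
t 28.07 pos [0.587  0.0447 0.4286] yaw -142.89 tilt [0.0016 0.0001] F [ 1.13 -0.71 -0.74] M [-0.01  0.03  0.02] g 0.0213 q [ 0.08  0.41  0.31  1.47  0.   -0.57]
shift [ 0.1738 -0.2381 -0.0114] spin 150.61 rows>= 21.0
```

Spin direction confirmed (J6 rising). Continue with travel.

Request:
step_arm(increments=[[0.015,0.01,-0.014,-0.005,7],[0.015,0.022,-0.03,-0.01,14],[0.015,0.035,-0.048,-0.011,21],[0.015,0.05,-0.068,-0.011,28],[0.015,0.065,-0.089,-0.011,35],[0.015,0.08,-0.11,-0.011,42],[0.015,0.095,-0.13,-0.011,49],[0.015,0.11,-0.15,-0.011,56]])

```text
time_s: 28.73
eef_pos: [0.5907, -0.1425, 0.4396]
tcp_rot: [0.164, 0.986, -0.0, 0.001]
contact_force: [0.4, 0.3, -0.6]
grip_width: 0.0217
```

```bash
python3 -c "
from h import *
plan((.592,-.25,.44),66.5)"
```

```text
t 28.73 pos [ 0.5907 -0.1425  0.4396] yaw 161.11 tilt [ 0.0016 -0.0003] F [ 0.36  0.26 -0.58] M [-0.03 -0.02 -0.04] g 0.0217 q [-0.24  0.45  0.4   1.52  0.    0.09]
shift [-0.036  -0.1013 -0.0003] spin 94.61 rows>= 13.2
```

Request:
step_arm(increments=[[0.015,-0.005,-0.015,0,7],[0.015,-0.01,-0.03,0,14],[0.015,-0.016,-0.045,0,21],[0.015,-0.021,-0.06,0,28],[0.015,-0.027,-0.075,0,35],[0.015,-0.032,-0.09,0,42],[0.015,-0.036,-0.1,0,49],[0.015,-0.036,-0.1013,0,56]])

```text
time_s: 29.4
eef_pos: [0.5926, -0.2509, 0.4391]
tcp_rot: [0.609, 0.793, -0.0, 0.001]
contact_force: [-0.2, 0.1, -1.5]
grip_width: 0.0214
```

```bash
python3 -c "
from h import *
plan((.5921,-.25,.374),66.55)"
```

```text
t 29.4 pos [ 0.5926 -0.2509  0.4391] yaw 104.96 tilt [ 0.001  -0.0013] F [-0.17  0.08 -1.48] M [-0.02  0.    0.04] g 0.0214 q [-0.4   0.54  0.53  1.56 -0.    0.91]
shift [ 0.0011 -0.0003  0.0651] spin 38.41 rows>= 5.4
```

Request:
step_arm(increments=[[0.015,0.0005,0,0.01,7],[0.015,0.001,0,0.022,14],[0.015,0.001,0,0.035,21],[0.015,0.001,0,0.048,28],[0.015,0.001,0,0.06,35],[0.015,0.001,0,0.065,38.4],[0.015,0.001,0,0.065,38.4],[0.015,0.001,0,0.065,38.4]])

```text
time_s: 30.07
eef_pos: [0.5925, -0.2478, 0.374]
tcp_rot: [0.833, 0.553, 0.0, 0.0]
contact_force: [0.6, -0.0, -0.6]
grip_width: 0.0212
```

Request:
step_arm(increments=[[0.015,0,0,0,0],[0.015,0,0,0,0]])

```text
time_s: 30.23
eef_pos: [0.5927, -0.2478, 0.3748]
tcp_rot: [0.833, 0.553, 0.001, 0.001]
contact_force: [-0.2, 0.3, -1.6]
grip_width: 0.0209
```

```bash
python3 -c "
from h import *
plan((.5921,-.25,.267),66.55)
im,d=get_image('scene'); save(im,'scene27.png',(110,190,210,300),6)"
```

```text
t 30.23 pos [ 0.5927 -0.2478  0.3748] yaw 67.11 tilt [ 0.002  -0.0008] F [-0.22  0.26 -1.58] M [ 0.05 -0.    0.03] g 0.0209 q [-0.4   0.54  0.38  1.4   0.    1.57]
shift [-0.0022  0.      0.1078] spin 0.56 rows>= 2.6
```

View pics/scene27.png

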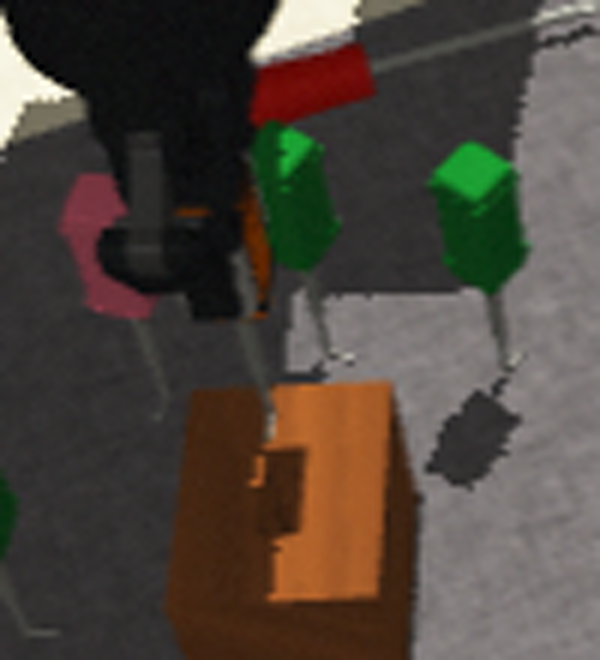

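Request:
step_arm(increments=[[0.015,-0.0022,0,0,0.6],[0.015,-0.0022,0,0,0.6],[0.015,-0.0022,0,0.008,0.6],[0.015,-0.0022,0,0.018,0.6],[0.015,-0.0022,0,0.03,0.6],[0.015,-0.0022,0,0.04,0.6],[0.015,-0.0022,0,0.05,0.6],[0.015,-0.0022,0,0.05,0.6]])

```text
time_s: 30.95
eef_pos: [0.5908, -0.2494, 0.32]
tcp_rot: [0.836, 0.548, -0.002, -0.002]
contact_force: [-0.5, 0.3, -0.7]
grip_width: 0.0211
```

```bash
python3 -c "
from h import *
plan((.5921,-.25,.2676),66.55)"
```

```text
t 30.95 pos [ 0.5908 -0.2494  0.32  ] yaw 66.45 tilt [-0.0054  0.0023] F [-0.48  0.33 -0.68] M [-0.03  0.08  0.02] g 0.0211 q [-0.4   0.57  0.28  1.28  0.    1.58]
shift [-0.      0.0017  0.0523] spin -0.1 rows>= 1.3
```

No contact; it's in the pocket. Lower the rest.

Request:
step_arm(increments=[[0.015,0,0,0.008,0],[0.015,0,0,0.018,0],[0.015,0,0,0.028,0],[0.015,0,0,0.038,0],[0.015,0,0,0.045,0],[0.015,0,0,0.048,0],[0.015,0,0,0.048,0],[0.015,0,0,0.048,0]])

```text
time_s: 31.62
eef_pos: [0.5917, -0.2498, 0.2755]
tcp_rot: [0.837, 0.548, -0.0, -0.0]
contact_force: [-0.0, 0.0, -0.9]
grip_width: 0.0211
```

```bash
python3 -c "
from h import *
plan((.5921,-.25,.2676),66.55)"
```

```text
t 31.62 pos [ 0.5917 -0.2498  0.2755] yaw 66.45 tilt [-0.0001  0.0001] F [-0.01  0.   -0.93] M [ 0.    0.   -0.01] g 0.0211 q [-0.4   0.6   0.21  1.18  0.    1.58]
shift [-0.      0.0005  0.0079] spin -0.1 rows>= 0.2
```

Request:
step_arm(increments=[[0.015,0,0.0004,0.003,0],[0.015,0,0.0004,0.006,0],[0.015,0,0.0004,0.007,0],[0.015,0,0.0004,0.0078,0],[0.015,0,0.0004,0.0082,0],[0.015,0,0.0004,0.0082,0]])

```text
time_s: 32.12
eef_pos: [0.592, -0.2499, 0.2676]
tcp_rot: [0.837, 0.548, 0.0, 0.0]
contact_force: [-0.3, -0.2, -0.1]
grip_width: 0.021
```

```bash
python3 -c "
from h import *
plan((.5921,-.25,.2676),66.55)"
```

```text
t 32.12 pos [ 0.592  -0.2499  0.2676] yaw 66.45 tilt [ 0.0002 -0.0001] F [-0.32 -0.22 -0.13] M [0.03 0.17 0.03] g 0.021 q [-0.4   0.6   0.2   1.16  0.    1.58]
shift [-0.      0.0001  0.    ] spin -0.1 rows>= 0.0
```

Request:
step_arm(increments=[[0.015,0,0,0.0005,0],[0.015,0,0,0.0005,0],[0.022,0,0,0.0005,0],[0.03,0,0,0.0005,0],[0.042,0,0,0.0005,0],[0.045,0,0,0.0005,0],[0.045,0,0,0.0005,0],[0.045,0,0,0.0005,0]])

```text
time_s: 32.78
eef_pos: [0.592, -0.25, 0.2667]
tcp_rot: [0.837, 0.548, -0.0, -0.0]
contact_force: [-0.4, 0.6, 0.1]
grip_width: 0.0451
```

```bash
python3 -c "
from h import *
st()"
```

```text
t 32.78 pos [ 0.592  -0.25    0.2667] yaw 66.45 tilt [-0.0001  0.0001] F [-0.42  0.57  0.06] M [-0.03 -0.03  0.04] g 0.0451 q [-0.4   0.6   0.2   1.16  0.    1.58]
```

Released; retreat up and away so both cameras can see.

Request:
step_arm(increments=[[0.045,0,0,-0.01,0],[0.045,0,0,-0.025,0],[0.045,0,0,-0.045,0],[0.045,0,0,-0.07,0],[0.045,0,0,-0.1,0],[0.045,0,0,-0.13,0],[0.045,0,0,-0.15,0],[0.045,0,0,-0.16,0]])

```text
time_s: 33.45
eef_pos: [0.5921, -0.25, 0.4322]
tcp_rot: [0.837, 0.548, 0.002, 0.003]
contact_force: [0.7, 1.2, 0.1]
grip_width: 0.0449
```

```bash
python3 -c "
from h import *
plan((.3,-.38,.42),16.9)"
```

```text
t 33.45 pos [ 0.5921 -0.25    0.4322] yaw 66.45 tilt [ 0.0066 -0.0028] F [0.7  1.22 0.05] M [ 0.01 -0.    0.02] g 0.0449 q [-0.4   0.53  0.5   1.54 -0.    1.58]
shift [-0.2359 -0.216   0.0106] spin 49.55 rows>= 7.7
```

Request:
step_arm(increments=[[0.045,-0.02,-0.018,0,5],[0.045,-0.05,-0.046,0,12],[0.045,-0.08,-0.073,0,19],[0.045,-0.11,-0.1,0,26],[0.045,-0.14,-0.128,0,32],[0.045,-0.17,-0.156,0,38],[0.045,-0.2,-0.183,0,44],[0.045,-0.225,-0.206,0,49]])

```text
time_s: 34.12
eef_pos: [0.3108, -0.3743, 0.4281]
tcp_rot: [0.989, 0.149, 0.0, 0.001]
contact_force: [0.6, -0.6, 0.1]
grip_width: 0.0447
```

Request:
step_arm(increments=[[0.045,0,0,0,0],[0.045,0,0,0,0],[0.045,0,0,0,0]])

```text
time_s: 34.37
eef_pos: [0.3135, -0.374, 0.4277]
tcp_rot: [0.988, 0.152, 0.001, 0.001]
contact_force: [0.5, 0.7, 0.5]
grip_width: 0.0448
```

```bash
python3 -c "
from h import *
st()
im,d=get_image('scene'); save(im,'scene30.png',(60,150,360,320),2.6); ringfit(im); save(im,'scene30w.png',(220,170,330,250),7); save(im,'scene30p.png',(110,190,210,300),5)
im,d=get_image('top'); save(im,'top30.png',(190,120,440,290),3)
"
```

```text
t 34.37 pos [ 0.3135 -0.374   0.4277] yaw 17.47 tilt [ 0.0014 -0.0008] F [0.5  0.71 0.52] M [-0.02 -0.02 -0.03] g 0.0448 q [-0.87  0.21  0.02  1.38  0.    1.96]
ring centre rel C [ 51.9 -12.5  23.8] dist 53.4 n 56 gap 54 mid -88 rms 0.82
```

View pics/scene30.png

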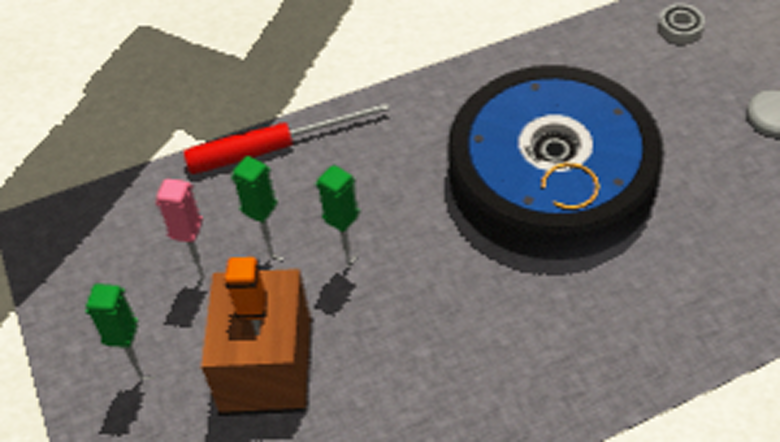

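View pics/scene30w.png

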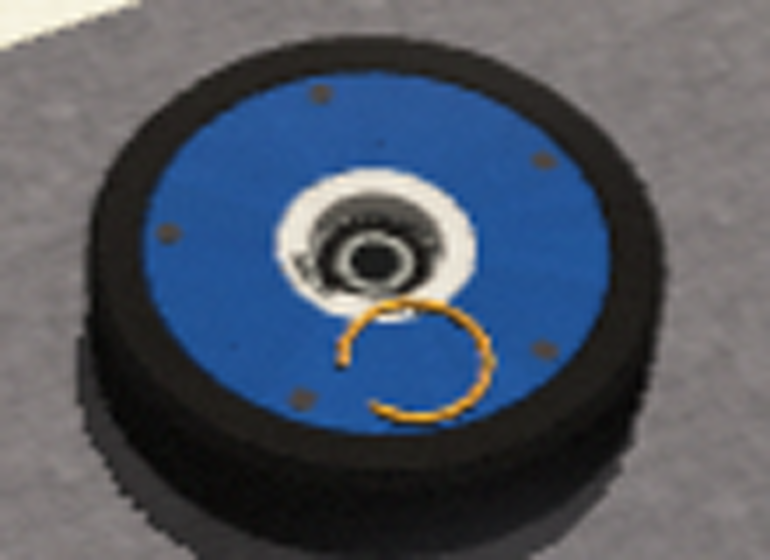

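View pics/top30.png

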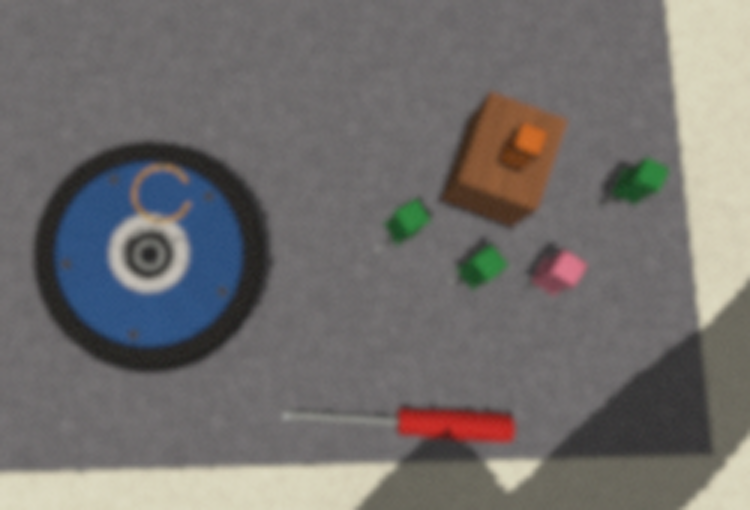

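View pics/scene30p.png

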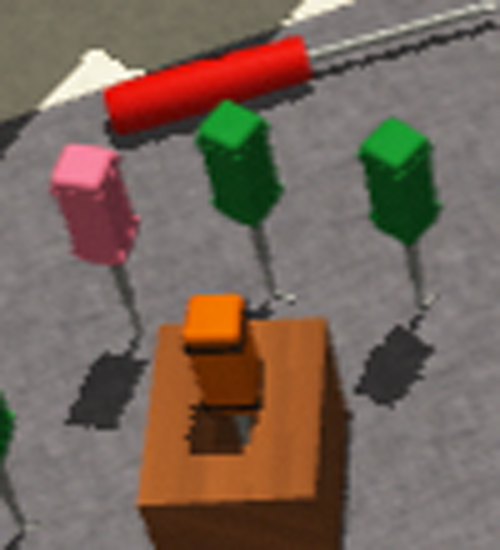

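```bash
python3 -c "
from h import *
print(close_job())"
```

```text
the job is handed in; nothing more can be done
None
```

The ring is out of its groove and lies loose and flat on the blue disc beside the bore. The pick is back in its block, and I handed the job in at about 34 s.

**What I did:**
- **Hooking the ring:** I put the pick in the free part of the slot and felt for the slot's wall and then for what lay beneath, at about 1 N. I took that to be the bearing, though it could have been the slot floor. I then slid the tip under the ring's end.
- **Freeing it:** I lifted the end, pulling with about 4 N, and ran the tip roughly 75° round under the wire. The force peaked at about 10 N and fell away as the ring came free.
- **Laying it down:** I carried the ring on the hook and laid it on the disc. It first lay partly over the bore, so I pushed it outward with the shank from inside the ring. I drew the tip straight out from under the wire instead of turning it sideways.

**Last checks:**
- **Ring:** The scene camera puts the ring's centre 53 mm from the wheel's axis, and the shank's position gave about 52 mm. It needs to be between about 49.5 and 54 mm to clear both the bore and the tyre, so it is on the disc but near the tyre edge. Both cameras show it there.
- **Pick:** It stands in its block as at the start, with the handle's foot on the block's top.
- **Other things:** The look-alikes, screwdriver, dust cap and new bearing look unmoved. The film box was outside my last pictures, but the arm never went near it.
- **Camera disagreement:** The two cameras put the wheel's centre 3 to 4 mm apart. I corrected for this by feel at the slot wall. The heights I measured are good only to about 1 mm.

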